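Load the mess tray and slide it into the kit rack

ROBOT

A 6-joint arm with a two-finger parallel gripper is mounted at the origin on the work surface. World frame = base frame: x ahead of the robot, y to its left, z up, the work surface at z = 0. Lengths are in mm, angles in degrees, forces in N, time in s.
With the tool pointing down it reaches from about 300 to 875 mm from the base axis. Payload 4.2 kg.
Tool frame: the origin (TCP) lies on the mounting face of the last link; the fingertips stand 173 mm ahead of it and the grasp point (between the pads) lies 155 mm ahead of it; x points along the fingers, y is the direction in which the jaws open and shut, and the axes are right-handed (so a half turn about x gives the same grasp; the last joint's range is limited). The gripper opens to 85 mm and grips with 20 to 120 N. Pads are 22 mm wide; open, the fingers measure 114 mm over their backs; the gripper's body (76 mm by 85 mm) begins 54 mm behind the grasp point. The pads swing forward as they close: fully open they stand 13 mm farther back than shut.
Start: joints at [73.339, 18.312, 89.639, -0, 72.044, -1.146], TCP at [153.811, 554.044, 404.738] pointing down, gripper open.
Joint ranges: [-177.97, 177.97], [-48.28, 115.42], [12.27, 149.76], [-77.06, 257.06], [2.81, 150.46], [-146.56, 146.56]. Speed limits (degrees/s): [147.25, 147.25, 180, 180, 180, 180].

INTERFACE

Orientations are given as [roll, pitch, yaw] about the fixed x, y, z axes, in that order (R = Rz(yaw) Ry(pitch) Rx(roll)).
In Python, from plant import readout, imaging, ticket gives the robot as it stands. The module is installed in compiled form; this text tells all that it offers.
- The arm moves only by the tool carry_out, never from a script. Its argument "plan" is a list of rows, each an object with "slide": the shift along the tool's x, y, z in cm, a list of three; "twist": the turn, a rotation vector about the tool's x, y, z in degrees, a list of three; "fingers": the opening, from -1 (shut) to 1 (fully open). In form: [{"slide": [tx, ty, tz], "twist": [wx, wy, wz], "fingers": fingers}, ...]. A call has 1 to 12 rows; each row shifts and turns the commanded pose from where the row before left it, along the tool's axes as they then stand; what a row does not reach is not made up. A row lasts 1/12 s, in which the tool goes at most 41.7 mm and 7.16 degrees, less where a joint would pass 70% of its speed; a pose out of reach is approached as far as the arm can. A call is refused whole if a number of a shift passes 4.17 or a number of a turn 7.16, either way. A call with a gripper value outside its range is refused whole. The fingers move at their own pace and stop on an object; "force" is the grip in N (left out, the last holds). Time passes only in rows, so rows that do not move let the fingers close. It gives the time, the measured TCP pose, the force and the opening at its end, in the units of the state.
- readout.state(): the state, without advancing time (a new reading comes with each control period).
- imaging.read_camera(name): name is "scene" or "top" or "wrist"; returns a dict with "frame" (420x560x3 uint8, red, green, blue), "intrinsics" (3x3 intrinsics, pixels), "position" and "rotation" of the camera in the world. Camera axes: x right, y up, looking along -z (the intrinsics and any distortion apply to the point x, -y, -z); pixel columns grow to the right and rows downward; lengths in mm; the calibration is good to about 2 mm. A picture is of the moment at which its call begins. There is no depth.
- ticket.finish_job(): hands the job in, once; it reports no verdict.
Trained networks look in the newest picture that a camera, given by its name, has taken for a name from the list of things; names that differ only in an ending like _2 or _b are one class to them, and where a whole thing is asked for, a point or a joint stands for the part that bears it (a point fixed in the world has none). Each returns a list of dicts, best first, with "confidence" (0 to 1); they miss things now and then, are a little off and sometimes report something else, mostly with a low value. They report only what shows in the picture. A call takes as long as a camera call.
- imaging.boxes_of(thing, camera): "extent" ([left, top, right, bottom] in pixels, round what is visible of it).
The state is a dict: "time_s": time; "joint_positions": joint angles; "qd": joint speeds; "effort": joint torques, N m; "position": TCP position; "orientation": TCP orientation; "ft_force": force on the tool from outside, world axes, zero at the start; "torque": the same for the moment, N m; "width": finger opening in mm.
Only numpy, scipy, OpenCV 4.12 (cv2) and the standard library are available. Lean on these libraries where they do the work, as an engineer would, in place of code of your own. Each camera call takes 0.05 s, during which the arm holds its last target.

TASK

Stand the titanium mug upright in the empty space of the steel tray, next to the collapsed bowl, while the tray is still outside the green rack. Then slide the loaded tray along the table, flat and never lifted, between the rack's two runners until it is fully home against the back stop, with the mug still standing and the bowl still lying in the tray. Do not tip the mug over on the way, do not disturb the other things on the table, and let go of everything.

Things in the scene. Friction and masses are not known exactly. Their poses are not given: they have to be found in the camera images.
- tray: Steel tray: 140 mm wide (x), 200 long (y), rim 14 high, floor and walls 4 thick; 0.4 kg. Origin: centre of its underside, z up. Its +y end goes into the rack first. At its -y end a dark bracket (y -100 to -112 mm, up to z 40) carries a red handle bar 20 mm wide in x, z 29 to 43, y -110 to -176.
- tray_grip (a point): Point in the middle of the tray's red handle bar, 145 mm behind the tray's origin and 36 mm above its underside; axes as the tray's (pinch across x, from above).
- tray_space (a point): Centre of the tray's empty space, on the tray's floor (44 mm behind the tray's origin, 4 mm above its underside); axes as the tray's. The mug fits here with about 15 mm to spare lengthwise and 25 mm sideways to each side.
- mug: Grey titanium mug, 62 mm in diameter, 80 mm high, wall 3 mm, open at the top; a thin wire handle on its +y side reaches 53 mm from the axis between 27 and 65 mm height. Origin at the centre of its underside, z up. Stands upright on the table in one of three places, any way round. About 0.12 kg.
- bowl: Collapsed teal silicone bowl, a flat disc 90 mm in diameter and 18 mm high with concentric rings, lying in the +y half of the tray from the start. Origin at the centre of its underside. Loose.
- rack: Low green rack, fixed. Origin: where the tray's origin lies when fully home; the tray slides in along +y (roughly the robot's left). Two runners 148 mm apart inside, 22 high, y from -100, with lips 14 inwards over the tray's rim (lip z 18 to 22); flared guides y -97 to -130. Back stop face y +100, 40 high. Wire shelf at z 155 over y 8 to 116 on thin posts at x +-81.
- rack_mouth (a point): Middle of the rack's open end at table level, 100 mm before the rack's origin; axes as the rack's.
- jar: Amber glass jar with black cap, 56 mm in diameter, 78 mm high; bystander. Origin at the centre of its underside.
- lantern: Small camp lantern, black foot, white middle, yellow top, 64 mm in diameter, 78 mm high; bystander. Origin at the centre of its underside.
- pot: Steel cook pot, 130 mm in diameter, 85 mm high; bystander. Origin at the centre of its underside.
- canister: Blue gas canister, 90 mm in diameter, 76 mm high; bystander. Origin at the centre of its underside.
- bottle: Green water bottle, 72 mm in diameter, 190 mm high; bystander. Origin at the centre of its underside.
- spork: Orange plastic spork lying flat, about 170 mm long (along its x), 34 mm wide, 8 mm high; bystander. Origin under the middle of its handle.

How it is judged:
By the outcome, as a careful person would: the job done as asked, in the order asked, and still so for the second after the job is handed in, with the robot touching nothing.
It also fails if it takes over 61 s, if anything falls off the work surface, if the arm or the gripper's body presses on something with over 40 N, if the wrist force passes 120 N, or if a joint passes its speed limit or range.

## Working session

There is one attempt and no reset: what is moved stays moved. The work goes in short steps, Python scripts to look and compute and a tool call to move; the robot and the scene stay as the last step left them, time stands still between calls to the robot, and variables do not carry over. Pictures are saved under pics/ and viewed, and the job is handed in when it is done.

Besides the shell and the picture viewer there is one more tool, called after "Call:" as name(argument=value, ...), one argument or row to a line, values as JSON. carry_out: Moves the arm, as the interface text tells. Its arguments: {"type":"object","properties":{"plan":{"type":"array"},"force":{"type":"number"}},"required":["plan"]}

```bash
mkdir -p pics
cat > h.py <<'E'
import numpy as np, cv2
from plant import readout, imaging, ticket
def snap(cam,fn):
    r=imaging.read_camera(cam); cv2.imwrite('pics/'+fn,cv2.cvtColor(r['frame'],cv2.COLOR_RGB2BGR)); return r
def ray(r,u,v):
    K=np.array(r['intrinsics']);R=np.array(r['rotation']);p=np.array(r['position'])
    d=np.linalg.inv(K)@[u,v,1]; d=np.array([d[0],-d[1],-d[2]]); return p,R@d
def at(r,u,v,z):
    p,d=ray(r,u,v); return (p+d*(z-p[2])/d[2]).round(1)
def proj(r,P):
    K=np.array(r['intrinsics']);R=np.array(r['rotation']);p=np.array(r['position'])
    c=R.T@(np.array(P)-p); q=K@[c[0],-c[1],-c[2]]; return q[:2]/q[2]
E
python3 - <<'E'
from h import *
s=readout.state(); print({k:np.round(v,2) for k,v in s.items()})
for c in ['top','scene','wrist']:
    r=snap(c,c+'0.png'); print(c,r['position'],r['rotation'],r['intrinsics'],[k for k in r])
    for t in ['mug','tray','tray_grip','bowl','rack','jar','lantern','pot','canister','bottle','spork']:
        b=imaging.boxes_of(t,c); print(t,[(np.round(x['extent']).tolist(),round(x['confidence'],2)) for x in b[:3]])
E
```

```text
{'time_s': np.float64(0.0), 'joint_positions': array([73.34, 18.35, 89.71,  0.  , 72.04, -1.15]), 'qd': array([-0.14, -0.05, -0.04, -0.05,  0.01,  0.01]), 'effort': array([ 0.000e+00, -4.155e+01, -2.342e+01,  0.000e+00,  1.000e-02,
       -0.000e+00]), 'position': array([153.75, 553.89, 403.88]), 'orientation': array([ -91.66,   89.9 , -107.18]), 'ft_force': array([ 0.21,  0.18, -0.22]), 'torque': array([-0.09, -0.03,  0.02]), 'width': np.float64(85.15)}
top [ 445.36823882   58.56930819 1305.02171902] [  7.56592854  -0.8047632  -90.24857771] [[493.16752828   0.         276.02208235]
 [  0.         493.16752828 205.36007485]
 [  0.           0.           1.        ]] ['frame', 'intrinsics', 'position', 'rotation']
mug [([343.0, 173.0, 378.0, 198.0], 0.85), ([288.0, 165.0, 316.0, 192.0], 0.52)]
tray [([302.0, 227.0, 414.0, 281.0], 0.96)]
tray_grip [([304.0, 228.0, 414.0, 281.0], 0.82)]
bowl [([308.0, 238.0, 340.0, 273.0], 0.85)]
rack [([136.0, 213.0, 243.0, 288.0], 0.97)]
jar [([436.0, 258.0, 462.0, 277.0], 0.6)]
lantern [([289.0, 164.0, 317.0, 194.0], 0.94)]
pot [([195.0, 111.0, 258.0
[... 730 characters left out ...]
06.0, 237.0, 235.0], 0.62), ([152.0, 305.0, 187.0, 368.0], 0.44)]
lantern [([279.0, 226.0, 307.0, 263.0], 0.85)]
pot [([338.0, 176.0, 393.0, 244.0], 0.63)]
canister [([373.0, 155.0, 406.0, 191.0], 0.82)]
bottle [([369.0, 80.0, 400.0, 144.0], 0.74)]
spork [([153.0, 303.0, 183.0, 366.0], 0.71)]
wrist [ 77.72434592 574.87970857 372.90215372] [-1.77837382e+01  1.19695304e-02  7.44878766e+01] [[306.16340449   0.         279.03644769]
 [  0.         306.16340449 204.16454756]
 [  0.           0.           1.        ]] ['frame', 'intrinsics', 'position', 'rotation']
mug []
tray []
tray_grip []
bowl []
rack [([79.0, 368.0, 206.0, 418.0], 0.92)]
jar []
lantern []
pot []
canister []
bottle []
spork []
```

View pictures.

```bash
sed -i "s/R=np.array(r\['rotation'\])/R=Rot.from_euler('xyz',r['rotation'],degrees=True).as_matrix()/; 1a from scipy.spatial.transform import Rotation as Rot" h.py
python3 - <<'E'
import cv2
a=cv2.imread('pics/top0.png'); cv2.imwrite('pics/top0c.png',cv2.resize(a[140:300,270:470],None,fx=4,fy=3.75,interpolation=cv2.INTER_CUBIC)[:600,:800])
cv2.imwrite('pics/top0r.png',cv2.resize(a[140:300,120:320],None,fx=4,fy=3.75,interpolation=cv2.INTER_CUBIC)[:600,:800])
E
```

```text
(no output)
```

View pics/top0.png

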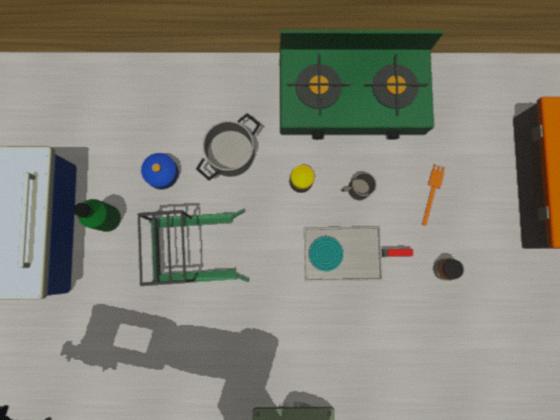

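View pics/scene0.png

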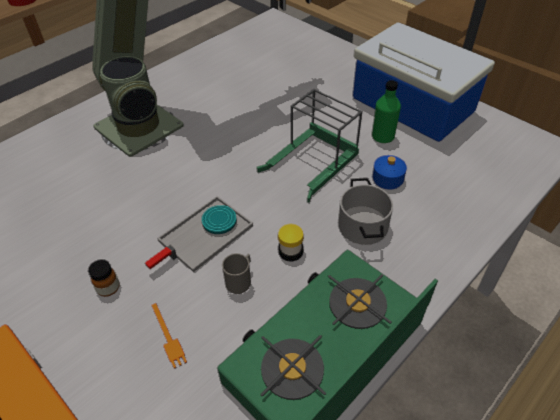

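```bash
ls pics
```

```text
scene0.png
top0.png
top0c.png
top0r.png
wrist0.png
```

View pics/top0c.png

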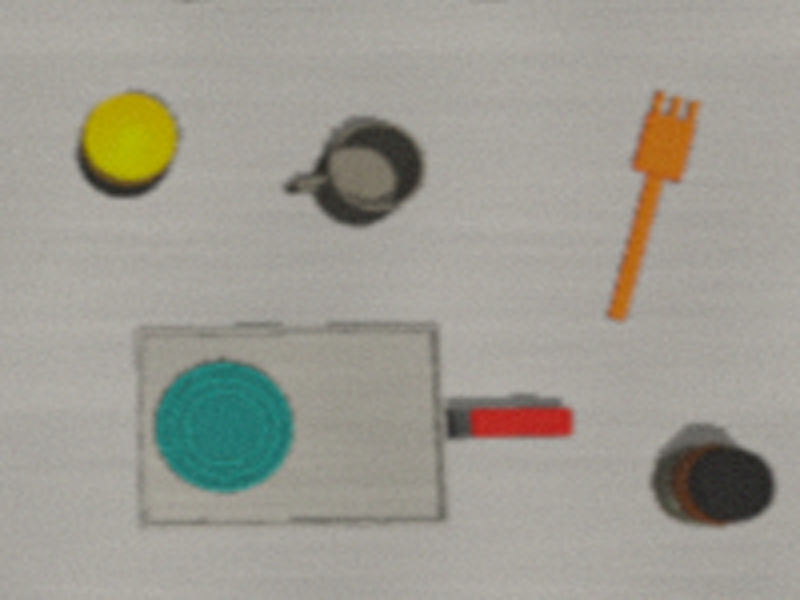

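View pics/top0r.png

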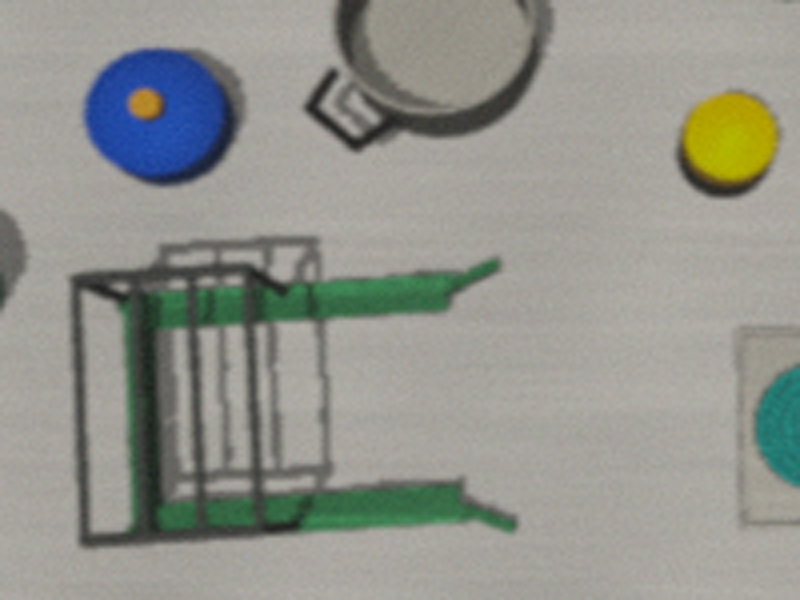

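```bash
cat > m.py <<'E'
from h import *
def c2p(U,V,ox,oy=140): return (U+.5)/4-.5+ox,(V+.5)/3.75-.5+oy
E
python3 - <<'E'
from m import *
r=imaging.read_camera('top')
C=np.array([at(r,*c2p(*p,270),14) for p in [(138,327),(437,323),(445,520),(142,525)]]);print('tray',C,C.mean(0))
print('handle',at(r,*c2p(572,422,270),43),at(r,*c2p(472,422,270),43))
for n,p in {'ti0':(160,328),'ti1':(452,310),'bi0':(180,503),'bi1':(461,484),'to1':(447,275),'bo1':(467,522),'bo0':(145,530),'to0':(135,293)}.items(): print(n,at(r,*c2p(*p,120),22))
print('stop top edge', [at(r,*c2p(*p,120),40) for p in [(153,290),(158,530)]])
print('mug rim', at(r,*c2p(373,165,270),80) , 'handle',at(r,*c2p(292,185,270),50))
for n,b,z in [('lantern',(289,164,317,194),78),('jar',(436,258,462,277),78)]: print(n,at(r,(b[0]+b[2])/2,(b[1]+b[3])/2,z))
w=imaging.read_camera('scene')
print('mug scene base/centre', at(w,237.5,275,40))
E
```

```text
tray [[ 559.7  -33.9   14. ]
 [ 561.9 -231.1   14. ]
 [ 425.  -231.9   14. ]
 [ 422.4  -34.9   14. ]] [ 492.25 -132.95   14.  ]
handle [ 491.2 -309.    43. ] [ 491.5 -244.8   43. ]
ti0 [559.4 342.8  22. ]
ti1 [571.4 153.3  22. ]
bi0 [439.1 326.8  22. ]
bi1 [451.3 146.6  22. ]
to1 [595.9 156.7  22. ]
bo1 [425.4 142.6  22. ]
bo0 [421.  348.7  22. ]
to0 [583.9 359.7  22. ]
stop top edge [array([584., 344.,  40.]), array([421.3, 336.4,  40. ])]
mug rim [ 662.9 -179.1   80. ] handle [ 654.3 -132.1   50. ]
lantern [675.4 -27.9  78. ]
jar [ 451.7 -387.9   78. ]
mug scene base/centre [ 664.2 -182.4   40. ]
```

```bash
cat >> m.py <<'E'
def seg(P,yaw,pts):
    c,s=np.cos(np.radians(yaw)),np.sin(np.radians(yaw)); q=np.array(pts,float)
    return np.c_[P[0]+c*q[:,0]-s*q[:,1],P[1]+s*q[:,0]+c*q[:,1],q[:,2]]
TR=[[(-70,-100,14),(70,-100,14),(70,100,14),(-70,100,14),(-70,-100,14)],[(-10,-110,43),(10,-110,43),(10,-176,43),(-10,-176,43),(-10,-110,43)]]
RK=[[(-60,-100,22),(-60,100,22)],[(60,-100,22),(60,100,22)],[(-74,-100,22),(-60,-100,22)],[(74,-100,22),(60,-100,22)],[(-74,100,40),(74,100,40)],[(-81,8,155),(81,8,155),(81,116,155),(-81,116,155),(-81,8,155)]]
th=np.linspace(0,2*np.pi,40)
MG=[[(31*np.cos(t),31*np.sin(t),z) for t in th] for z in (0,80)]+[[(0,31,65),(0,53,60),(0,53,30)]]
def over(r,items,fn,box,f):
    x0,y0,x1,y1=box
    a=cv2.cvtColor(r['frame'],cv2.COLOR_RGB2BGR)[y0:y1,x0:x1]; a=cv2.resize(a,None,fx=f,fy=f,interpolation=cv2.INTER_CUBIC)
    for P,yaw,M,col in items:
        for l in M:
            p=np.array([(proj(r,x)+.5-[x0,y0])*f for x in seg(P,yaw,l)])
            cv2.polylines(a,[np.int32(p*16)],False,col,1,cv2.LINE_AA,4)
    cv2.imwrite('pics/'+fn,a)
E
python3 - <<'E'
from m import *
it=[((492.5,-133),.6,TR,(0,0,255)),((505,249.6),3.6,RK,(0,0,255)),((663,-181),10,MG,(255,0,0))]
r=imaging.read_camera('top'); over(r,it,'o1.png',(130,160,420,300),2.75)
r=imaging.read_camera('scene'); over(r,it,'o2.png',(130,80,400,300),2.7)
E
```

```text
(no output)
```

View pics/o1.png

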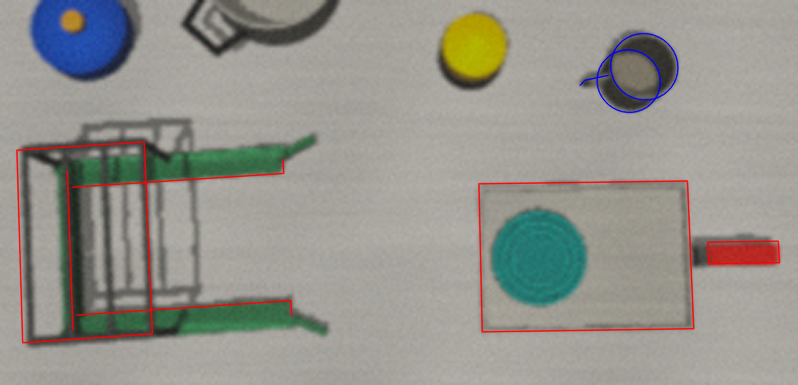

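View pics/o2.png

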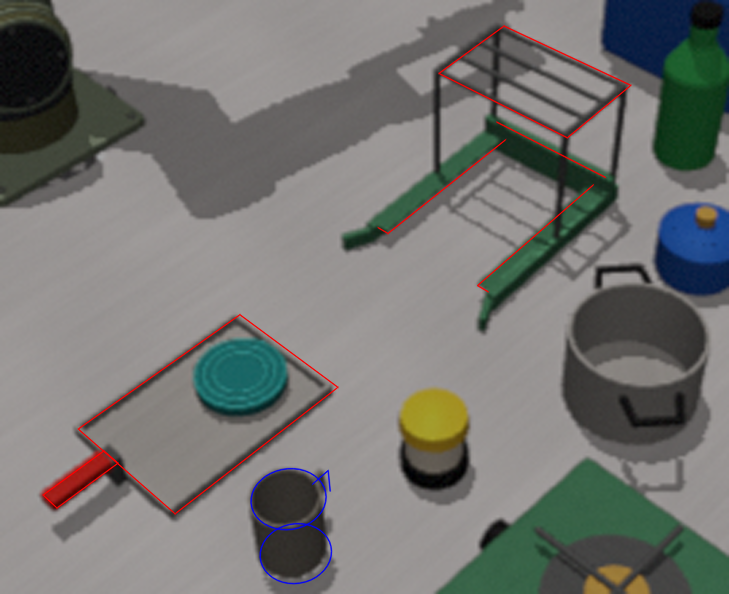

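```bash
cat >> m.py <<'E'
def tool(s=None):
    s=s or readout.state(); return np.array(s['position']),Rot.from_euler('xyz',s['orientation'],degrees=True)
def down(jaw): # jaw = yaw of tool y
    a=np.radians(jaw); x=np.array([0,0,-1.]); y=np.array([np.cos(a),np.sin(a),0]); return Rot.from_matrix(np.c_[x,y,np.cross(x,y)])
def plan(T,R1,n):
    p,R=tool(); rv=(R.inv()*R1).as_rotvec(degrees=True); d=R1.inv().apply(np.array(T)-p)/10
    print('total twist',rv.round(2),'then slide in final tool axes cm',d.round(2),' in now axes',R.inv().apply(np.array(T)-p).round(1))
E
python3 - <<'E'
from m import *
p,R=tool(); print(R.as_matrix().round(3))
for j in (0,180,10,190,11-180): print(j); plan((663,-181,300),down(j),1)
r=imaging.read_camera('top'); print([at(r,u,v,z) for u,v,z in [(300,133,60),(355,133,60),(317,136,30),(392,136,30)]])
E
```

```text
[[ 0.     0.267  0.964]
 [ 0.     0.964 -0.267]
 [-1.     0.     0.   ]]
0
total twist [ 7.449e+01 -0.000e+00 -1.000e-02] then slide in final tool axes cm [10.47 50.92 73.51]  in now axes [ 104.7 -572.1  687.3]
180
total twist [-1.0551e+02  1.0000e-02 -0.0000e+00] then slide in final tool axes cm [ 10.47 -50.92 -73.51]  in now axes [ 104.7 -572.1  687.3]
10
total twist [ 6.449e+01 -0.000e+00 -1.000e-02] then slide in final tool axes cm [10.47 37.38 81.23]  in now axes [ 104.7 -572.1  687.3]
190
total twist [-1.1551e+02  1.0000e-02 -0.0000e+00] then slide in final tool axes cm [ 10.47 -37.38 -81.23]  in now axes [ 104.7 -572.1  687.3]
-169
total twist [-1.1651e+02  1.0000e-02 -0.0000e+00] then slide in final tool axes cm [ 10.47 -35.96 -81.87]  in now axes [ 104.7 -572.1  687.3]
[array([800.3, -22.8,  60. ]), array([ 800.2, -166.1,   60. ]), array([800.6, -69.9,  30. ]), array([ 800.5, -270.2,   30. ])]
```

Call:
carry_out(
  plan=[
    {"slide": [0,0,0],"twist": [6.4,0,0],"fingers": 1},
    {"slide": [0,0,0],"twist": [6.4,0,0],"fingers": 1},
    {"slide": [0,0,0],"twist": [6.4,0,0],"fingers": 1},
    {"slide": [0,0,0],"twist": [6.4,0,0],"fingers": 1},
    {"slide": [0,0,0],"twist": [6.4,0,0],"fingers": 1},
    {"slide": [0,0,0],"twist": [6.4,0,0],"fingers": 1},
    {"slide": [0,0,0],"twist": [6.4,0,0],"fingers": 1},
    {"slide": [0,0,0],"twist": [6.4,0,0],"fingers": 1},
    {"slide": [0,0,0],"twist": [6.4,0,0],"fingers": 1},
    {"slide": [0,0,0],"twist": [6.4,0,0],"fingers": 1},
    {"slide": [0,0,0],"twist": [0,0,0],"fingers": 1},
  ],
)

```text
time_s: 2.97
position: [153.8, 554.1, 404.7]
orientation: [158.8, 90.0, 79.2]
ft_force: [0.3, 0.1, 0.5]
width: 85.4
```

Run:
```python
from m import *
plan((663,-181,380),down(10.5),1); print(readout.state()['joint_positions'])
```

```text
total twist [-0.12 -0.   -0.  ] then slide in final tool axes cm [ 2.47 36.67 81.55]  in now axes [ 24.7 368.4 814.8]
[7.33400998e+01 1.83129352e+01 8.96375988e+01 3.57762187e-04
 7.20461640e+01 6.29556299e+01]
```

Call:
carry_out(
  plan=[
    {"slide": [0.1,1.53,3.4],"twist": [0,0,0],"fingers": 1},
    {"slide": [0.1,1.53,3.4],"twist": [0,0,0],"fingers": 1},
    {"slide": [0.1,1.53,3.4],"twist": [0,0,0],"fingers": 1},
    {"slide": [0.1,1.53,3.4],"twist": [0,0,0],"fingers": 1},
    {"slide": [0.1,1.53,3.4],"twist": [0,0,0],"fingers": 1},
    {"slide": [0.1,1.53,3.4],"twist": [0,0,0],"fingers": 1},
    {"slide": [0.1,1.53,3.4],"twist": [0,0,0],"fingers": 1},
    {"slide": [0.1,1.53,3.4],"twist": [0,0,0],"fingers": 1},
    {"slide": [0.1,1.53,3.4],"twist": [0,0,0],"fingers": 1},
    {"slide": [0.1,1.53,3.4],"twist": [0,0,0],"fingers": 1},
    {"slide": [0.1,1.53,3.4],"twist": [0,0,0],"fingers": 1},
    {"slide": [0.1,1.53,3.4],"twist": [0,0,0],"fingers": 1},
  ],
)

```text
time_s: 3.97
position: [409.2, 184.5, 393.0]
orientation: [111.1, 89.9, 31.7]
ft_force: [-0.1, 0.5, -0.6]
width: 85.8
```

Call:
carry_out(
  plan=[
    {"slide": [0.1,1.53,3.4],"twist": [0,0,0],"fingers": 1},
    {"slide": [0.1,1.53,3.4],"twist": [0,0,0],"fingers": 1},
    {"slide": [0.1,1.53,3.4],"twist": [0,0,0],"fingers": 1},
    {"slide": [0.1,1.53,3.4],"twist": [0,0,0],"fingers": 1},
    {"slide": [0.1,1.53,3.4],"twist": [0,0,0],"fingers": 1},
    {"slide": [0.1,1.53,3.4],"twist": [0,0,0],"fingers": 1},
    {"slide": [0.1,1.53,3.4],"twist": [0,0,0],"fingers": 1},
    {"slide": [0.1,1.53,3.4],"twist": [0,0,0],"fingers": 1},
    {"slide": [0.1,1.53,3.4],"twist": [0,0,0],"fingers": 1},
    {"slide": [0.1,1.53,3.4],"twist": [0,0,0],"fingers": 1},
    {"slide": [0,0,0],"twist": [0,0,0],"fingers": 1},
    {"slide": [0,0,0],"twist": [0,0,0],"fingers": 1},
  ],
)

```text
time_s: 4.97
position: [621.5, -121.8, 381.7]
orientation: [-126.7, 89.9, 153.8]
ft_force: [0.0, 0.2, -0.5]
width: 85.6
```

Run:
```python
from m import *
plan((663,-181,380),down(10.5),1)
r=imaging.read_camera('wrist')
it=[((492.5,-133),.6,TR,(0,0,255)),((663,-181),10,MG,(255,0,0))]
over(r,it,'w1.png',(0,0,560,420),1.4); print(r['position'],r['rotation'])
```

```text
total twist [-0.03 -0.04  0.05] then slide in final tool axes cm [0.17 3.   6.57]  in now axes [ 1.7 30.  65.7]
[606.62358051 -44.94544727 349.95820273] [-17.76534428   0.07195046  10.47215166]
```

View pics/w1.png

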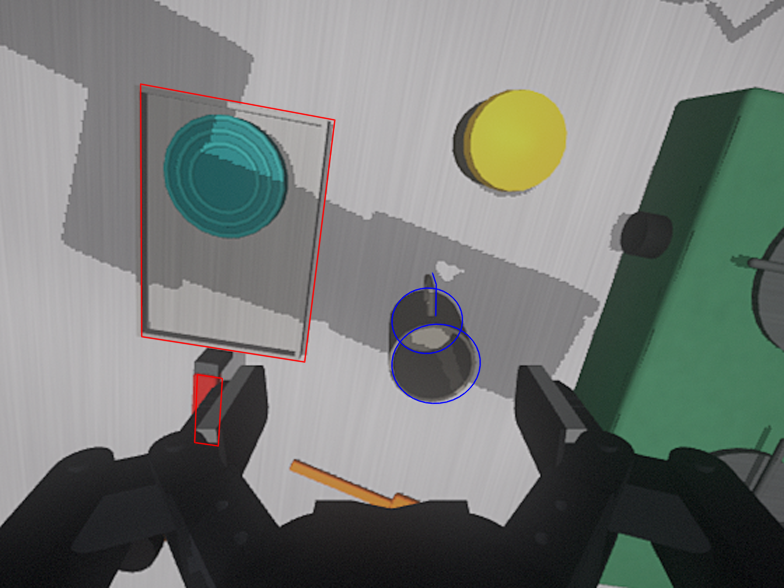

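Call:
carry_out(
  plan=[
    {"slide": [0,1.4,3.25],"twist": [0,0,0],"fingers": 1},
    {"slide": [0,1.4,3.25],"twist": [0,0,0],"fingers": 1},
    {"slide": [0,0,0],"twist": [0,0,0],"fingers": 1},
    {"slide": [3,0,0],"twist": [0,0,0],"fingers": 1},
    {"slide": [3,0,0],"twist": [0,0,0],"fingers": 1},
    {"slide": [2,0,0],"twist": [0,0,0],"fingers": 1},
    {"slide": [0,0,0],"twist": [0,0,0],"fingers": 1},
    {"slide": [0,0,0],"twist": [0,0,0],"fingers": 1},
  ],
)

```text
time_s: 5.68
position: [659.8, -177.6, 302.3]
orientation: [-124.5, 89.9, 156.1]
ft_force: [0.3, 0.8, 0.3]
width: 85.4
```

Run:
```python
from m import *
plan((661,-181,200),down(11),1)
r=imaging.read_camera('wrist')
it=[((491,-133),.6,TR,(0,0,255)),((661,-181),12,MG,(255,0,0))]
over(r,it,'w2.png',(0,0,560,420),1.4); print(r['position'],r['rotation'])
```

```text
total twist [-0.4  -0.08  0.11] then slide in final tool axes cm [10.23  0.06  0.35]  in now axes [102.3   0.8   3.7]
[ 644.63566719 -100.77678856  270.62075393] [-17.72630556   0.13060172  10.60603074]
```

View pics/w2.png

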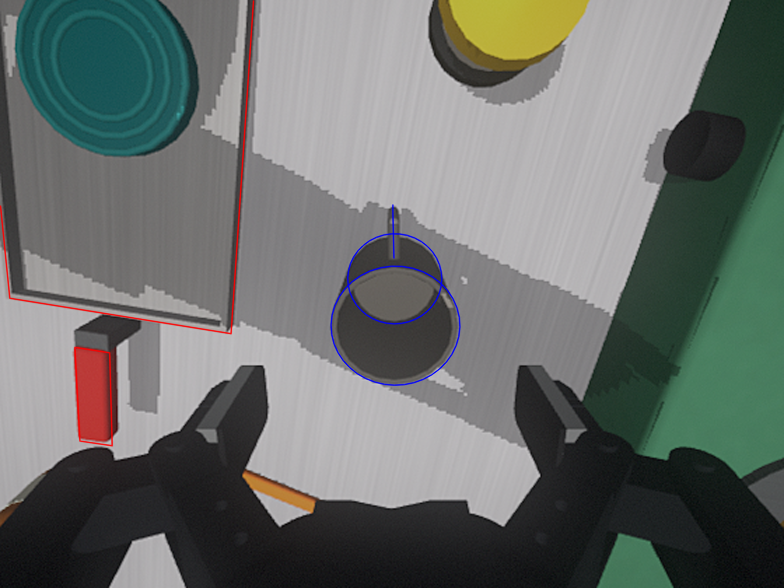

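Call:
carry_out(
  plan=[
    {"slide": [0,0.1,0.35],"twist": [0,0,0],"fingers": 1},
    {"slide": [3,0,0],"twist": [0,0,0],"fingers": 1},
    {"slide": [3,0,0],"twist": [0,0,0],"fingers": 1},
    {"slide": [2.5,0,0],"twist": [0,0,0],"fingers": 1},
    {"slide": [1.7,0,0],"twist": [0,0,0],"fingers": 1},
    {"slide": [0,0,0],"twist": [0,0,0],"fingers": 1},
    {"slide": [0,0,0],"twist": [0,0,0],"fingers": 1},
    {"slide": [0,0,0],"twist": [0,0,0],"fingers": 1},
  ],
)

```text
time_s: 6.4
position: [662.9, -182.6, 203.2]
orientation: [64.4, 89.7, -15.1]
ft_force: [-0.3, 0.3, 0.2]
width: 85.3
```

Call:
carry_out(
  plan=[
    {"slide": [0,0,0],"twist": [0,0,0],"fingers": -1},
    {"slide": [0,0,0],"twist": [0,0,0],"fingers": -1},
    {"slide": [0,0,0],"twist": [0,0,0],"fingers": -1},
    {"slide": [0,0,0],"twist": [0,0,0],"fingers": -1},
    {"slide": [0,0,0],"twist": [0,0,0],"fingers": -1},
    {"slide": [0,0,0],"twist": [0,0,0],"fingers": -1},
    {"slide": [0,0,0],"twist": [0,0,0],"fingers": -1},
    {"slide": [0,0,0],"twist": [0,0,0],"fingers": -1},
  ],
  force=25,
)

```text
time_s: 7.07
position: [662.3, -182.5, 202.7]
orientation: [64.1, 89.8, -15.4]
ft_force: [-1.2, 0.4, 6.6]
width: 59.7
```

Call:
carry_out(
  plan=[
    {"slide": [-0.5,0,0],"twist": [0,0,0],"fingers": -1},
    {"slide": [-1.5,0,0],"twist": [0,0,0],"fingers": -1},
    {"slide": [-2,0,0],"twist": [0,0,0],"fingers": -1},
    {"slide": [-2,0,0],"twist": [0,0,0],"fingers": -1},
    {"slide": [-1,0,0],"twist": [0,0,0],"fingers": -1},
    {"slide": [0,0,0],"twist": [0,0,0],"fingers": -1},
    {"slide": [0,0,0],"twist": [0,0,0],"fingers": -1},
  ],
)

```text
time_s: 7.65
position: [661.7, -182.2, 270.7]
orientation: [84.0, 90.0, 4.5]
ft_force: [0.2, 0.3, -0.9]
width: 59.7
```

Run:
```python
from m import *
s=readout.state(); print(s['position'],s['ft_force'],s['width'])
plan((491.5,-178,270),down(10.5),1)
r=imaging.read_camera('wrist'); over(r,[],'w3.png',(0,0,560,420),1.4)
```

```text
[ 661.73182882 -182.22455916  270.69767659] [ 0.18412172  0.29178261 -0.88747384] 59.67072254604602
total twist [-0.01  0.   -0.01] then slide in final tool axes cm [  0.07 -16.66  -3.52]  in now axes [   0.7 -166.6  -35.1]
```

View pics/w3.png

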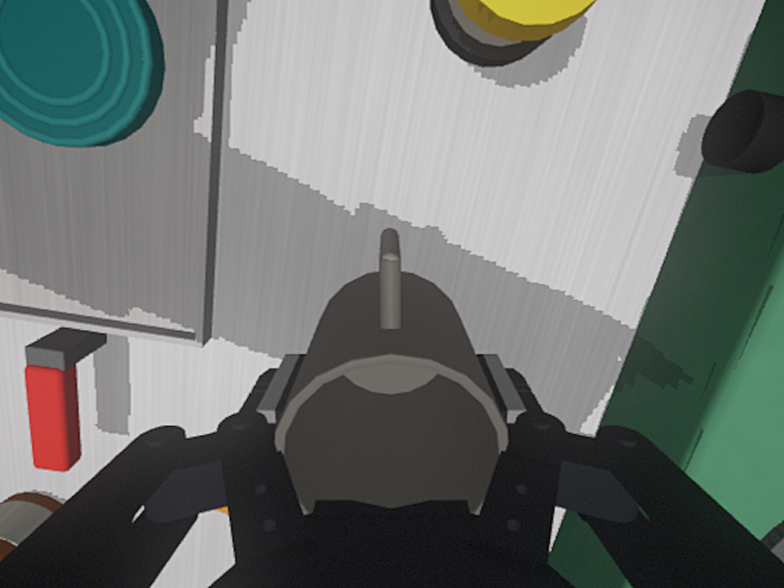

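Call:
carry_out(
  plan=[
    {"slide": [0,-1.0,-0.2],"twist": [0,0,0],"fingers": -1},
    {"slide": [0,-2.2,-0.5],"twist": [0,0,0],"fingers": -1},
    {"slide": [0,-2.8,-0.6],"twist": [0,0,0],"fingers": -1},
    {"slide": [0,-2.8,-0.6],"twist": [0,0,0],"fingers": -1},
    {"slide": [0,-2.8,-0.6],"twist": [0,0,0],"fingers": -1},
    {"slide": [0,-2.3,-0.5],"twist": [0,0,0],"fingers": -1},
    {"slide": [0,-1.6,-0.3],"twist": [0,0,0],"fingers": -1},
    {"slide": [0,-1.1,-0.2],"twist": [0,0,0],"fingers": -1},
    {"slide": [0,0,0],"twist": [0,0,0],"fingers": -1},
    {"slide": [0,0,0],"twist": [0,0,0],"fingers": -1},
    {"slide": [0,0,0],"twist": [0,0,0],"fingers": -1},
  ],
)

```text
time_s: 8.62
position: [493.4, -178.3, 270.5]
orientation: [70.8, 89.9, -8.7]
ft_force: [-0.1, 1.1, -0.9]
width: 60.1
```

Run:
```python
from m import *
plan((491.5,-178,207),down(10.5),1)
r=imaging.read_camera('wrist'); over(r,[((491.5,-133),.6,TR,(0,0,255))],'w4.png',(0,0,560,420),1.4)
r=imaging.read_camera('scene'); over(r,[],'s4.png',(100,150,350,320),3.0)
```

```text
total twist [-0.01  0.02 -0.07] then slide in final tool axes cm [ 6.35 -0.18 -0.06]  in now axes [63.5 -1.9 -0.6]
```

View pics/w4.png

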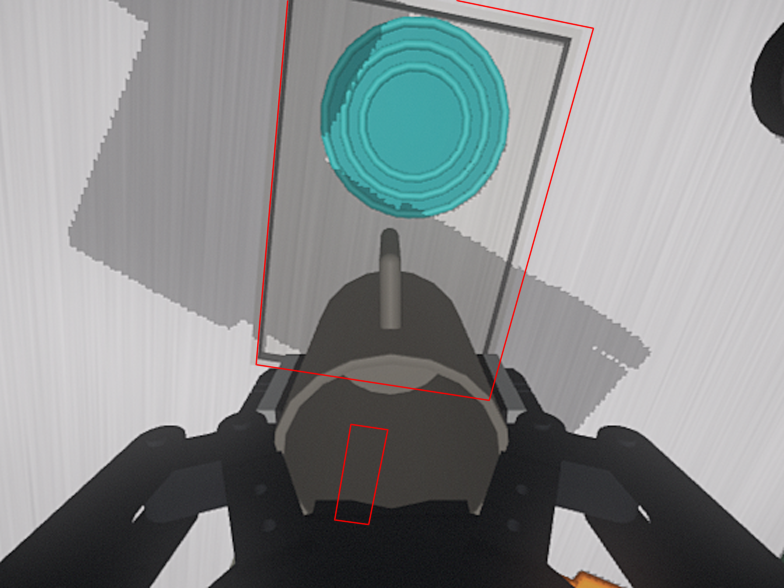

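View pics/s4.png

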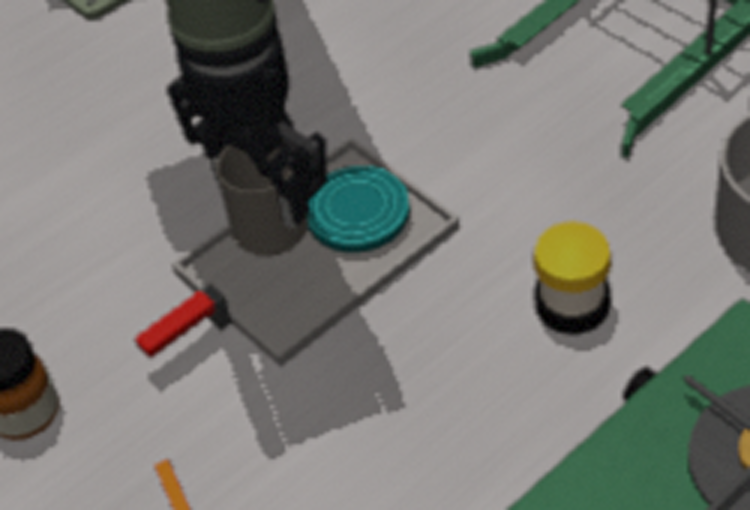

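Call:
carry_out(
  plan=[
    {"slide": [0.5,-0.3,0],"twist": [0,0,0],"fingers": -1},
    {"slide": [1.5,0,0],"twist": [0,0,0],"fingers": -1},
    {"slide": [1.5,0,0],"twist": [0,0,0],"fingers": -1},
    {"slide": [1.2,0,0],"twist": [0,0,0],"fingers": -1},
    {"slide": [0.8,0,0],"twist": [0,0,0],"fingers": -1},
    {"slide": [0.4,0,0],"twist": [0,0,0],"fingers": -1},
    {"slide": [0.2,0,0],"twist": [0,0,0],"fingers": -1},
    {"slide": [0,0,0],"twist": [0,0,0],"fingers": -1},
    {"slide": [0,0,0],"twist": [0,0,0],"fingers": -1},
  ],
)

```text
time_s: 9.47
position: [489.7, -178.7, 210.1]
orientation: [62.8, 89.9, -16.7]
ft_force: [-0.0, 0.4, -0.9]
width: 59.6
```

Call:
carry_out(
  plan=[
    {"slide": [0.15,0,0],"twist": [0,0,0],"fingers": -1},
    {"slide": [0.15,0,0],"twist": [0,0,0],"fingers": -1},
    {"slide": [0.05,0,0],"twist": [0,0,0],"fingers": -1},
    {"slide": [0,0,0],"twist": [0,0,0],"fingers": -1},
    {"slide": [0,0,0],"twist": [0,0,0],"fingers": -1},
  ],
)

```text
time_s: 9.88
position: [489.5, -178.7, 206.7]
orientation: [62.9, 89.9, -16.7]
ft_force: [-1.1, -0.1, 4.5]
width: 59.9
```

Call:
carry_out(
  plan=[
    {"slide": [0,0,0],"twist": [0,0,0],"fingers": 0.6},
    {"slide": [0,0,0],"twist": [0,0,0],"fingers": 0.8},
    {"slide": [0,0,0],"twist": [0,0,0],"fingers": 1},
    {"slide": [0,0,0],"twist": [0,0,0],"fingers": 1},
    {"slide": [0,0,0],"twist": [0,0,0],"fingers": 1},
    {"slide": [0,0,0],"twist": [0,0,0],"fingers": 1},
  ],
)

```text
time_s: 10.38
position: [489.3, -178.6, 206.1]
orientation: [-158.4, 90.0, 122.1]
ft_force: [-0.4, -0.0, 0.0]
width: 85.2
```

Call:
carry_out(
  plan=[
    {"slide": [-1,0,0],"twist": [0,0,0],"fingers": 1},
    {"slide": [-2,0,0],"twist": [0,0,0],"fingers": 1},
    {"slide": [-2.5,0,0],"twist": [0,0,0],"fingers": 1},
    {"slide": [-2.5,0,0],"twist": [0,0,0],"fingers": 1},
    {"slide": [-1,0,0],"twist": [0,0,0],"fingers": 1},
    {"slide": [0,0,2],"twist": [5,0,0],"fingers": 1},
    {"slide": [0,0,3],"twist": [5,0,0],"fingers": 1},
    {"slide": [0,0,3],"twist": [0,0,0],"fingers": 1},
    {"slide": [0,0,2],"twist": [0,0,0],"fingers": 1},
    {"slide": [0,0,0],"twist": [0,0,0],"fingers": 1},
    {"slide": [0,0,0],"twist": [0,0,0],"fingers": 1},
  ],
)

```text
time_s: 11.3
position: [495.9, -278.8, 295.8]
orientation: [-142.2, 89.9, 128.2]
ft_force: [0.1, 0.3, -1.3]
width: 85.3
```

Run:
```python
from m import *
it=[((490,-133),.6,TR,(0,0,255)),((490,-177.5),12,MG,(255,0,0))]
r=imaging.read_camera('wrist'); over(r,it,'w5.png',(0,0,560,420),1.4)
r=imaging.read_camera('scene'); over(r,it,'s5.png',(100,150,350,320),3.0)
s=readout.state(); print(s['position'],s['ft_force'],s['width'])
plan((491.5,-278,220),down(.6),1)
```

```text
[ 495.98745588 -277.47685041  295.86808066] [-0.18559417  0.62710856  0.03832629] 85.37724956113466
total twist [-0.11 -0.07  0.05] then slide in final tool axes cm [ 7.59 -0.45  0.05]  in now axes [75.9 -4.4  0.6]
```

View pics/w5.png

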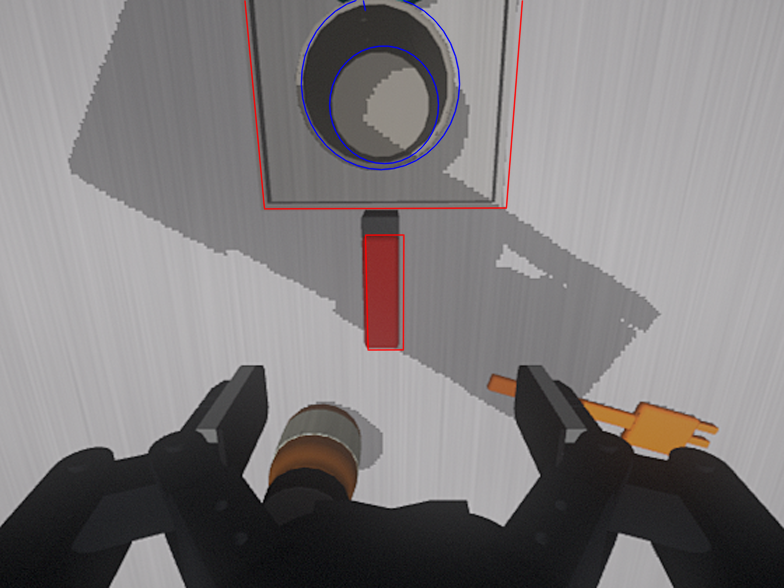

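View pics/s5.png

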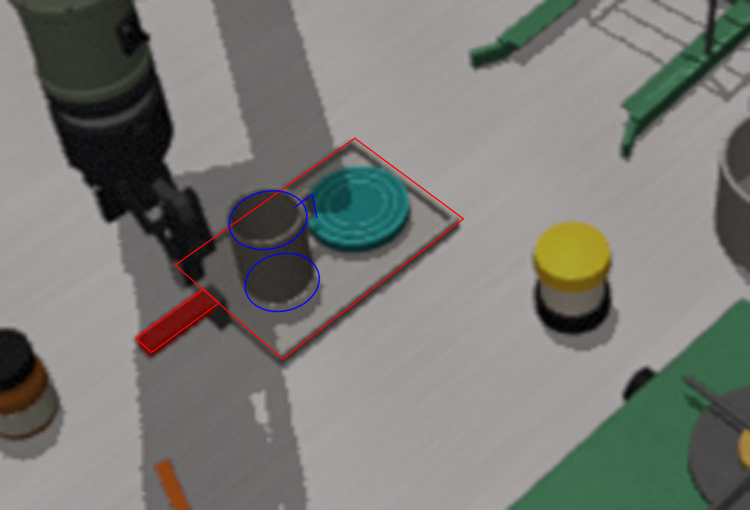

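Call:
carry_out(
  plan=[
    {"slide": [1,-0.7,0.05],"twist": [0,0,0],"fingers": 1},
    {"slide": [3,0,0],"twist": [0,0,0],"fingers": 1},
    {"slide": [3,0,0],"twist": [0,0,0],"fingers": 0.6},
    {"slide": [2,0,0],"twist": [0,0,0],"fingers": 0.3},
    {"slide": [1,0,0],"twist": [0,0,0],"fingers": 0.2},
    {"slide": [0.3,0,0],"twist": [0,0,0],"fingers": 0.1},
    {"slide": [0,0,0],"twist": [0,0,0],"fingers": 0.1},
    {"slide": [0,0,0],"twist": [0,0,0],"fingers": 0.1},
  ],
)

```text
time_s: 12.07
position: [489.9, -278.6, 194.3]
orientation: [63.0, 89.9, -26.5]
ft_force: [0.0, 0.2, -0.4]
width: 46.9
```

Run:
```python
from m import *
r=imaging.read_camera('wrist'); over(r,[],'w6.png',(0,0,560,420),1.4)
r=imaging.read_camera('top'); over(r,[((489,-133),.3,TR,(0,0,255)),((505,249.6),3.6,RK,(0,0,255))],'t6.png',(130,160,420,300),2.75)
s=readout.state(); print(s['position'],s['ft_force'],s['width'])
```

```text
[ 489.83992371 -278.82536243  194.63201149] [-1.00521704  0.64346978  1.20997744] 46.91081527597924
```

View pics/w6.png

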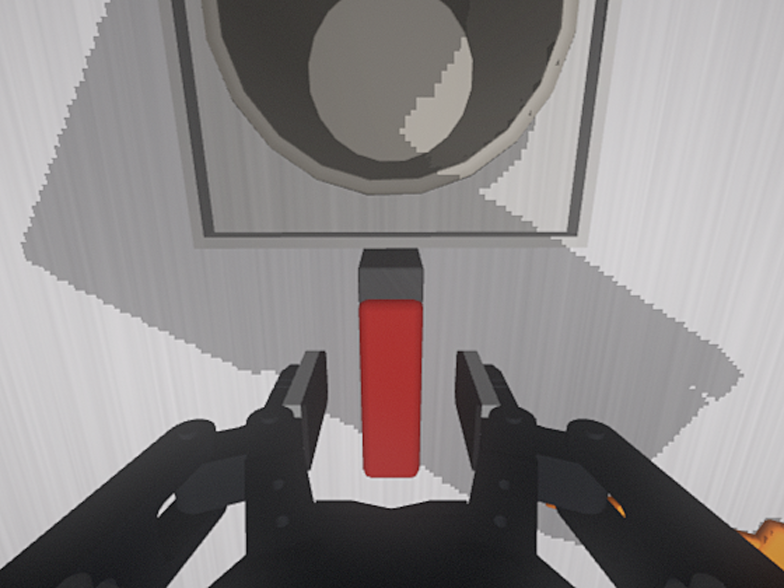

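View pics/t6.png

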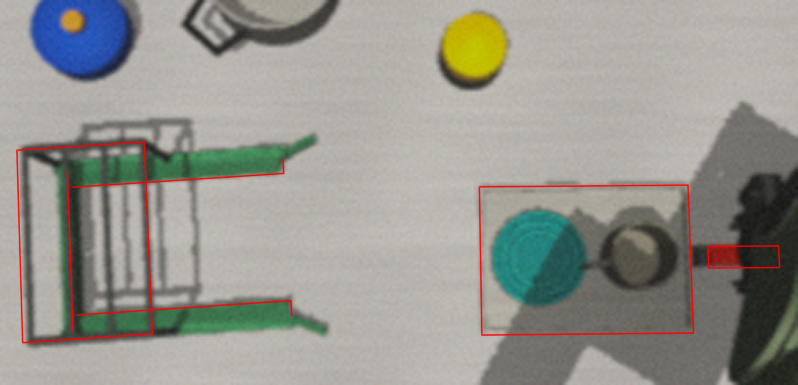

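Call:
carry_out(
  plan=[
    {"slide": [0.2,0,0],"twist": [0,0,0],"fingers": 0.1},
    {"slide": [0,0,0],"twist": [0,0,0],"fingers": -1},
    {"slide": [0,0,0],"twist": [0,0,0],"fingers": -1},
    {"slide": [0,0,0],"twist": [0,0,0],"fingers": -1},
    {"slide": [0,0,0],"twist": [0,0,0],"fingers": -1},
    {"slide": [0,0,0],"twist": [0,0,0],"fingers": -1},
    {"slide": [0,0,0],"twist": [0,0,0],"fingers": -1},
  ],
  force=40,
)

```text
time_s: 12.75
position: [489.4, -278.8, 191.7]
orientation: [67.5, 89.9, -22.0]
ft_force: [-0.4, 0.3, 4.9]
width: 19.1
```

Run:
```python
from m import *
s=readout.state(); print(s['position'],s['ft_force'],s['torque'],s['width'])
r=imaging.read_camera('wrist'); over(r,[],'w7.png',(0,0,560,420),1.4)
for j,x,y in [(3.6,503.5,250)]:
  c=np.array([x,y]); a=np.radians(j); u=np.array([-np.sin(a),np.cos(a)])
  print('home grip',c-145*u,'grip at mouth-30', c-(145+200+40)*u)
  for k in (240,200,150,100,50,0): 
    P=c-(145+k)*u; print(k); plan((*P,s['position'][2]),down(j),1)
```

```text
[ 489.43005574 -278.82548153  191.69237525] [-0.41312073  0.26658359  4.91139367] [ 0.06722013  0.03270264 -0.0199027 ] 19.0837082476036
home grip [512.60462533 105.28612438] grip at mouth-30 [ 527.67435002 -134.24029044]
240
total twist [-3.12  0.02 -0.05] then slide in final tool axes cm [ -0.     4.72 -14.19]  in now axes [  -0.    39.4 -144.2]
200
total twist [-3.12  0.02 -0.05] then slide in final tool axes cm [ -0.     4.72 -18.19]  in now axes [-1.000e-01  3.730e+01 -1.842e+02]
150
total twist [-3.12  0.02 -0.05] then slide in final tool axes cm [ -0.     4.72 -23.19]  in now axes [-1.000e-01  3.460e+01 -2.341e+02]
100
total twist [-3.12  0.02 -0.05] then slide in final tool axes cm [ -0.     4.72 -28.19]  in now axes [-1.00e-01  3.18e+01 -2.84e+02]
50
total twist [-3.12  0.02 -0.05] then slide in final tool axes cm [ -0.     4.72 -33.19]  in now axes [-1.00e-01  2.91e+01 -3.34e+02]
0
total twist [-3.12  0.02 -0.05] then slide in final tool axes cm [ -0.     4.72 -38.19]  in now axes [-1.000e-01  2.640e+01 -3.839e+02]
```

View pics/w7.png

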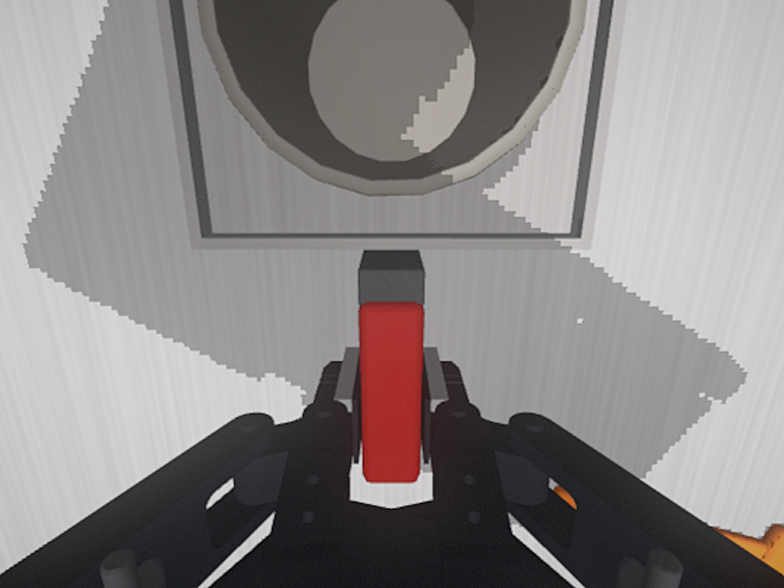

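Call:
carry_out(
  plan=[
    {"slide": [0,0.1,-0.3],"twist": [-0.3,0,0],"fingers": -1},
    {"slide": [0,0.2,-0.6],"twist": [-0.4,0,0],"fingers": -1},
    {"slide": [0,0.3,-0.9],"twist": [-0.4,0,0],"fingers": -1},
    {"slide": [0,0.4,-1.2],"twist": [-0.4,0,0],"fingers": -1},
    {"slide": [0,0.4,-1.2],"twist": [-0.4,0,0],"fingers": -1},
    {"slide": [0,0.4,-1.2],"twist": [-0.4,0,0],"fingers": -1},
    {"slide": [0,0.4,-1.2],"twist": [-0.4,0,0],"fingers": -1},
    {"slide": [0,0.4,-1.2],"twist": [-0.4,0,0],"fingers": -1},
    {"slide": [0,0.4,-1.2],"twist": [0,0,0],"fingers": -1},
    {"slide": [0,0.3,-1.0],"twist": [0,0,0],"fingers": -1},
    {"slide": [0,0.2,-0.6],"twist": [0,0,0],"fingers": -1},
    {"slide": [0,0.1,-0.3],"twist": [0,0,0],"fingers": -1},
  ],
)

```text
time_s: 13.8
position: [520.9, -168.5, 191.7]
orientation: [15.8, 89.8, -70.4]
ft_force: [-2.1, -7.3, 4.6]
width: 18.9
```

Run:
```python
from m import *
r=imaging.read_camera('wrist')
s=readout.state(); print(s['position'],s['ft_force'],s['torque'],s['width'])
R=Rot.from_euler('xyz',s['orientation'],degrees=True).as_matrix(); j=np.degrees(np.arctan2(R[1,1],R[0,1])); print('jaw',j)
a=np.radians(j); u=np.array([-np.sin(a),np.cos(a)]); T=np.array(s['position'][:2])+145*u; print(T)
it=[(T,j,TR,(0,0,255)),((503.5,249),3.6,RK,(255,0,0))]
over(r,it,'w8.png',(0,0,560,420),1.4)
r=imaging.read_camera('top'); over(r,it,'t8.png',(130,160,420,300),2.75)
plan((527.7,-134.2,191.5),down(3.6),1)
```

```text
[ 520.92153083 -168.21779872  191.67239295] [-0.15839056 -3.17541478  5.04542332] [-0.44406671  0.09628879  0.26323873] 19.30727320416095
jaw 3.755664071651652
[511.42377361 -23.52919306]
total twist [ 0.13  0.1  -0.06] then slide in final tool axes cm [ 0.02  0.89 -3.36]  in now axes [  0.1   9.  -33.6]
```

View pics/w8.png

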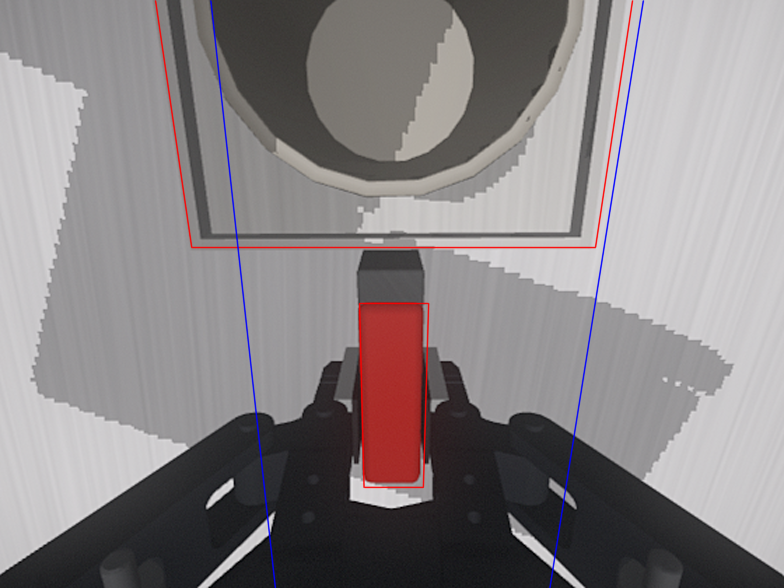

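View pics/t8.png

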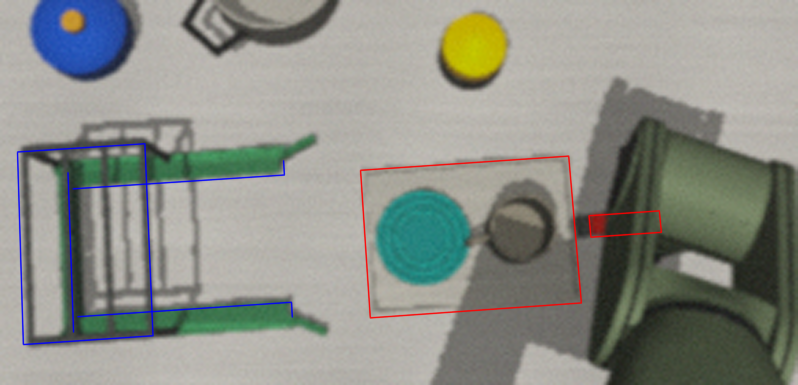

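Call:
carry_out(
  plan=[
    {"slide": [0,0.1,-0.3],"twist": [0,0,0],"fingers": -1},
    {"slide": [0,0.2,-0.6],"twist": [0,0,0],"fingers": -1},
    {"slide": [0,0.2,-0.8],"twist": [0,0,0],"fingers": -1},
    {"slide": [0,0.2,-0.8],"twist": [0,0,0],"fingers": -1},
    {"slide": [0,0.2,-0.5],"twist": [0,0,0],"fingers": -1},
    {"slide": [0,0,-0.3],"twist": [0,0,0],"fingers": -1},
    {"slide": [0,0,0],"twist": [0,0,0],"fingers": -1},
  ],
)

```text
time_s: 14.48
position: [527.9, -135.1, 191.7]
orientation: [37.7, 89.9, -48.6]
ft_force: [0.8, -3.4, 5.0]
width: 19.3
```

Run:
```python
from m import *
s=readout.state(); print(s['position'],s['ft_force'],s['torque'],s['width'])
R=Rot.from_euler('xyz',s['orientation'],degrees=True).as_matrix(); j=np.degrees(np.arctan2(R[1,1],R[0,1])); print('jaw',j)
a=np.radians(j); u=np.array([-np.sin(a),np.cos(a)]); T=np.array(s['position'][:2])+145*u; print(T)
r=imaging.read_camera('top'); over(r,[],'t9.png',(150,195,345,295),4.1)
over(r,[((T[0]+2,T[1]),j,TR,(0,0,255)),((505.5,249),3.6,RK,(255,0,0))],'t9o.png',(150,195,345,295),4.1)
```

```text
[ 527.85589649 -135.0505316   191.68633151] [ 0.8199936  -3.40131212  5.04106111] [-0.48799885  0.04876998  0.1795336 ] 19.33744328873127
jaw 3.693738450185521
[518.5145251    9.64825478]
```

View pics/t9.png

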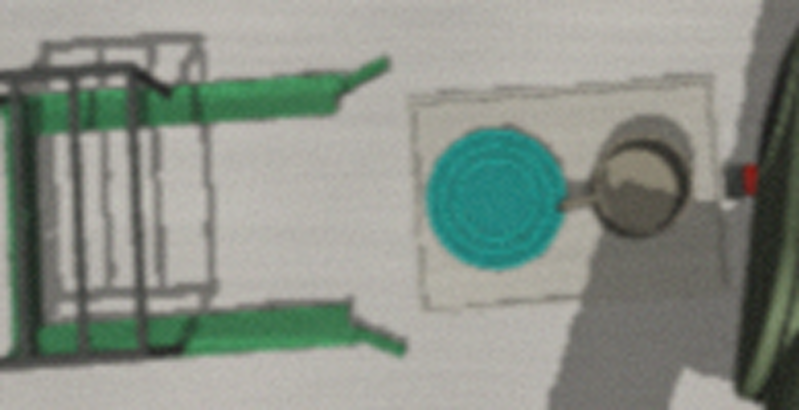

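View pics/t9o.png

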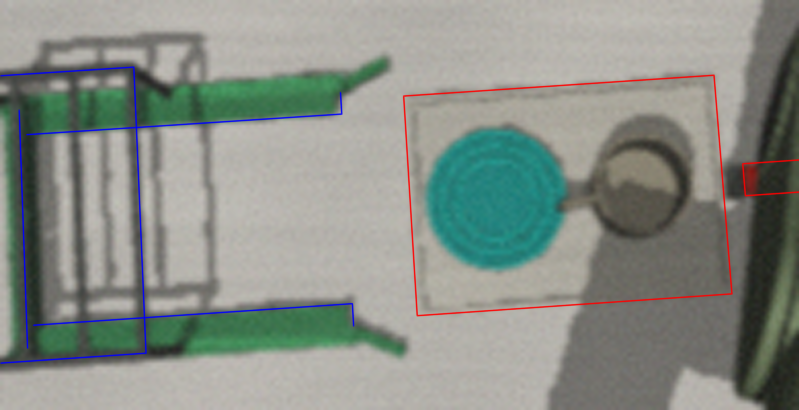

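Call:
carry_out(
  plan=[
    {"slide": [0,0,-0.3],"twist": [0,0,0],"fingers": -1},
    {"slide": [0,0,-0.6],"twist": [0,0,0],"fingers": -1},
    {"slide": [0,0,-0.7],"twist": [0,0,0],"fingers": -1},
    {"slide": [0,0,-0.7],"twist": [0,0,0],"fingers": -1},
    {"slide": [0,0,-0.7],"twist": [0,0,0],"fingers": -1},
    {"slide": [0,0,-0.7],"twist": [0,0,0],"fingers": -1},
    {"slide": [0,0,-0.7],"twist": [0,0,0],"fingers": -1},
    {"slide": [0,0,-0.7],"twist": [0,0,0],"fingers": -1},
    {"slide": [0,0,-0.6],"twist": [0,0,0],"fingers": -1},
    {"slide": [0,0,-0.3],"twist": [0,0,0],"fingers": -1},
    {"slide": [0,0,0],"twist": [0,0,0],"fingers": -1},
  ],
)

```text
time_s: 15.45
position: [524.2, -75.0, 191.7]
orientation: [60.1, 89.9, -26.3]
ft_force: [0.7, -2.6, 5.6]
width: 19.2
```

```bash
cat > chk.py <<'E'
from m import *
import sys
s=readout.state(); print(s['position'],s['ft_force'],s['torque'],s['width'])
R=Rot.from_euler('xyz',s['orientation'],degrees=True).as_matrix(); j=np.degrees(np.arctan2(R[1,1],R[0,1])); print('jaw',j)
n=sys.argv[1]
r=imaging.read_camera('top'); over(r,[],f't{n}.png',(130,195,325,295),4.1)
plan((512.6,105.3,s['position'][2]),down(3.6),1)
E
python3 chk.py 10
```

```text
[524.2109251  -75.04108152 191.67769612] [ 0.65598704 -2.62086434  5.58074486] [-0.51024782 -0.05083281  0.04382073] 19.1559018894279
jaw 3.6288262372137647
total twist [ 0.01  0.05 -0.11] then slide in final tool axes cm [ -0.    -0.02 -18.08]  in now axes [  -0.2   -0.2 -180.8]
```

View pics/t10.png

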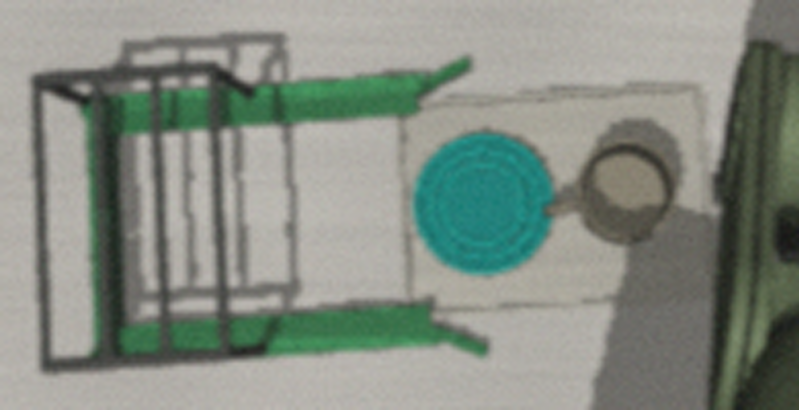

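Call:
carry_out(
  plan=[
    {"slide": [0,0,-0.3],"twist": [0,0,0],"fingers": -1},
    {"slide": [0,0,-0.6],"twist": [0,0,0],"fingers": -1},
    {"slide": [0,0,-0.8],"twist": [0,0,0],"fingers": -1},
    {"slide": [0,0,-0.8],"twist": [0,0,0],"fingers": -1},
    {"slide": [0,0,-0.8],"twist": [0,0,0],"fingers": -1},
    {"slide": [0,0,-0.8],"twist": [0,0,0],"fingers": -1},
    {"slide": [0,0,-0.8],"twist": [0,0,0],"fingers": -1},
    {"slide": [0,0,-0.8],"twist": [0,0,0],"fingers": -1},
    {"slide": [0,0,-0.8],"twist": [0,0,0],"fingers": -1},
    {"slide": [0,0,-0.6],"twist": [0,0,0],"fingers": -1},
    {"slide": [0,0,-0.3],"twist": [0,0,0],"fingers": -1},
  ],
)

```text
time_s: 16.42
position: [519.5, -1.4, 191.7]
orientation: [41.9, 89.9, -44.4]
ft_force: [1.0, -8.0, 4.8]
width: 19.3
```

```bash
python3 chk.py 11
```

```text
[519.47760713  -1.38887377 191.67573184] [ 1.01372352 -8.03560942  4.75955297] [-1.14460378 -0.06525597  0.00848181] 19.28401500316268
jaw 3.658915660421554
total twist [ 0.05  0.08 -0.09] then slide in final tool axes cm [ -0.    -0.02 -10.66]  in now axes [-2.000e-01 -1.000e-01 -1.066e+02]
```

View pics/t11.png

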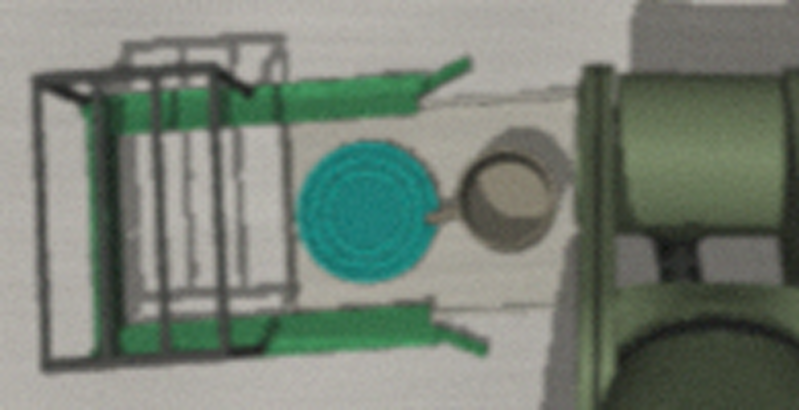

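Call:
carry_out(
  plan=[
    {"slide": [0,0,-0.3],"twist": [0,0,0],"fingers": -1},
    {"slide": [0,0,-0.6],"twist": [0,0,0],"fingers": -1},
    {"slide": [0,0,-0.8],"twist": [0,0,0],"fingers": -1},
    {"slide": [0,0,-0.8],"twist": [0,0,0],"fingers": -1},
    {"slide": [0,0,-0.8],"twist": [0,0,0],"fingers": -1},
    {"slide": [0,0,-0.8],"twist": [0,0,0],"fingers": -1},
    {"slide": [0,0,-0.8],"twist": [0,0,0],"fingers": -1},
    {"slide": [0,0,-0.8],"twist": [0,0,0],"fingers": -1},
    {"slide": [0,0,-0.8],"twist": [0,0,0],"fingers": -1},
    {"slide": [0,0,-0.6],"twist": [0,0,0],"fingers": -1},
    {"slide": [0,0,-0.4],"twist": [0,0,0],"fingers": -1},
    {"slide": [0,0,-0.3],"twist": [0,0,0],"fingers": -1},
  ],
)

```text
time_s: 17.47
position: [514.5, 76.1, 191.7]
orientation: [23.2, 89.9, -63.2]
ft_force: [0.9, -8.6, 6.8]
width: 18.9
```

Call:
carry_out(
  plan=[
    {"slide": [0,0,-0.3],"twist": [0,0,0],"fingers": -1},
    {"slide": [0,0,-0.3],"twist": [0,0,0],"fingers": -1},
    {"slide": [0,0,-0.3],"twist": [0,0,0],"fingers": -1},
    {"slide": [0,0,-0.3],"twist": [0,0,0],"fingers": -1},
    {"slide": [0,0,0],"twist": [0,0,0],"fingers": -1},
  ],
)

```text
time_s: 17.88
position: [513.7, 88.2, 191.7]
orientation: [26.4, 89.9, -60.0]
ft_force: [0.1, -5.9, 7.8]
width: 19.1
```

Call:
carry_out(
  plan=[
    {"slide": [0,0,-0.2],"twist": [0,0,0],"fingers": -1},
    {"slide": [0,0,-0.2],"twist": [0,0,0],"fingers": -1},
    {"slide": [0,0,-0.2],"twist": [0,0,0],"fingers": -1},
    {"slide": [0,0,-0.2],"twist": [0,0,0],"fingers": -1},
    {"slide": [0,0,-0.2],"twist": [0,0,0],"fingers": -1},
  ],
)

```text
time_s: 18.3
position: [513.0, 97.7, 191.7]
orientation: [14.8, 89.9, -71.6]
ft_force: [0.2, -8.7, 7.3]
width: 19.2
```

Call:
carry_out(
  plan=[
    {"slide": [0,0,-0.15],"twist": [0,0,0],"fingers": -1},
    {"slide": [0,0,-0.15],"twist": [0,0,0],"fingers": -1},
    {"slide": [0,0,0],"twist": [0,0,0],"fingers": -1},
  ],
)

```text
time_s: 18.55
position: [512.8, 100.9, 191.7]
orientation: [15.6, 89.9, -70.7]
ft_force: [-0.1, -7.1, 7.9]
width: 18.7
```

Call:
carry_out(
  plan=[
    {"slide": [0,0,-0.15],"twist": [0,0,0],"fingers": -1},
    {"slide": [0,0,-0.15],"twist": [0,0,0],"fingers": -1},
    {"slide": [0,0,0],"twist": [0,0,0],"fingers": -1},
  ],
)

```text
time_s: 18.8
position: [512.7, 103.1, 191.7]
orientation: [8.0, 89.8, -78.3]
ft_force: [0.6, -12.7, 8.1]
width: 19.7
```

Call:
carry_out(
  plan=[
    {"slide": [0,0,-0.1],"twist": [0,0,0],"fingers": -1},
    {"slide": [0,0,-0.1],"twist": [0,0,0],"fingers": -1},
    {"slide": [0,0,0],"twist": [0,0,0],"fingers": -1},
    {"slide": [0,0,0],"twist": [0,0,0],"fingers": -1},
  ],
)

```text
time_s: 19.13
position: [512.7, 103.6, 191.7]
orientation: [3.4, 89.6, -82.8]
ft_force: [3.2, -21.8, 7.2]
width: 19.0
```

```bash
python3 chk.py 12
python3 - <<'E'
from m import *
r=imaging.read_camera('scene'); over(r,[],'s12.png',(220,70,420,220),4)
E
```

```text
[512.74408837 103.62006786 191.65792377] [  3.22671855 -21.75608404   7.24041483] [-3.13844621 -0.38471939 -0.07914764] 19.03783661797599
jaw 3.7498240573430555
total twist [ 0.15  0.36 -0.02] then slide in final tool axes cm [-0.   -0.01 -0.17]  in now axes [-0.  -0.1 -1.7]
```

View pics/t12.png

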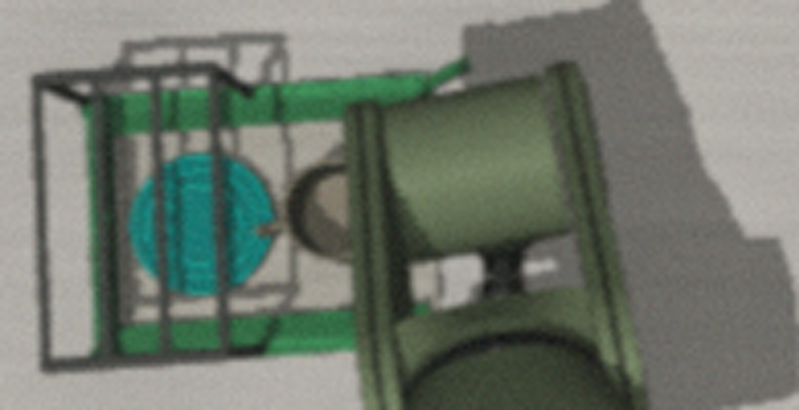

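View pics/s12.png

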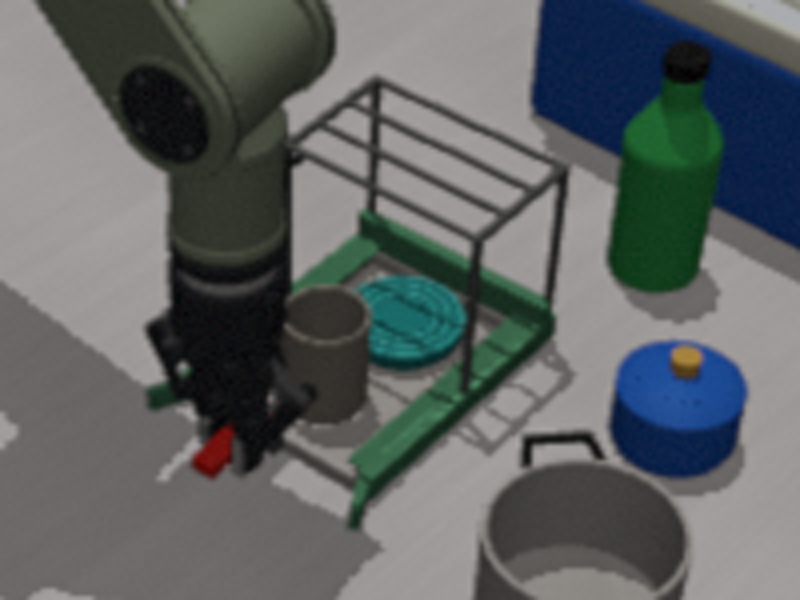

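Call:
carry_out(
  plan=[
    {"slide": [0,0,0],"twist": [0,0,0],"fingers": -0.2},
    {"slide": [0,0,0],"twist": [0,0,0],"fingers": 0},
    {"slide": [0,0,0],"twist": [0,0,0],"fingers": 0.1},
    {"slide": [0,0,0],"twist": [0,0,0],"fingers": 0.1},
    {"slide": [0,0,0],"twist": [0,0,0],"fingers": 0.1},
  ],
)

```text
time_s: 19.65
position: [512.1, 107.1, 190.9]
orientation: [-108.8, 89.9, 164.8]
ft_force: [-0.3, -0.2, 1.0]
width: 46.9
```

Call:
carry_out(
  plan=[
    {"slide": [-1,0,0],"twist": [0,0,0],"fingers": 0.1},
    {"slide": [-2,0,0],"twist": [0,0,0],"fingers": 0.1},
    {"slide": [-3,0,0],"twist": [0,0,0],"fingers": 0.1},
    {"slide": [-3,0,0],"twist": [0,0,0],"fingers": 0.1},
    {"slide": [-3,0,1],"twist": [0,0,0],"fingers": 0.1},
    {"slide": [-2,0,2],"twist": [0,0,0],"fingers": 0.1},
    {"slide": [-1,0,3],"twist": [0,0,0],"fingers": 0.1},
    {"slide": [0,0,3],"twist": [0,0,0],"fingers": 0.1},
    {"slide": [0,0,3],"twist": [0,0,0],"fingers": 0.1},
    {"slide": [0,0,3],"twist": [0,0,0],"fingers": 0.1},
    {"slide": [0,0,2],"twist": [0,0,0],"fingers": 0.1},
    {"slide": [0,0,0],"twist": [0,0,0],"fingers": 0.1},
  ],
)

```text
time_s: 20.65
position: [522.9, -65.7, 342.0]
orientation: [38.2, 89.9, -48.4]
ft_force: [-0.5, -0.2, 0.3]
width: 47.1
```

Run:
```python
from m import *
s=readout.state(); print(s['time_s'],s['position'],s['ft_force'],s['width'])
H=((504,246.5),3.6,TR,(0,0,255))
r=imaging.read_camera('scene'); over(r,[],'s13.png',(220,70,420,220),4)
r=imaging.read_camera('top'); over(r,[],'t13.png',(130,195,325,295),4.1)
r=imaging.read_camera('wrist'); over(r,[],'w13.png',(0,0,560,420),1.4)
```

```text
20.65 [522.94384928 -65.68636852 341.97243261] [-0.46378874 -0.21810306  0.25282333] 47.1341558200599
```

View pics/s13.png

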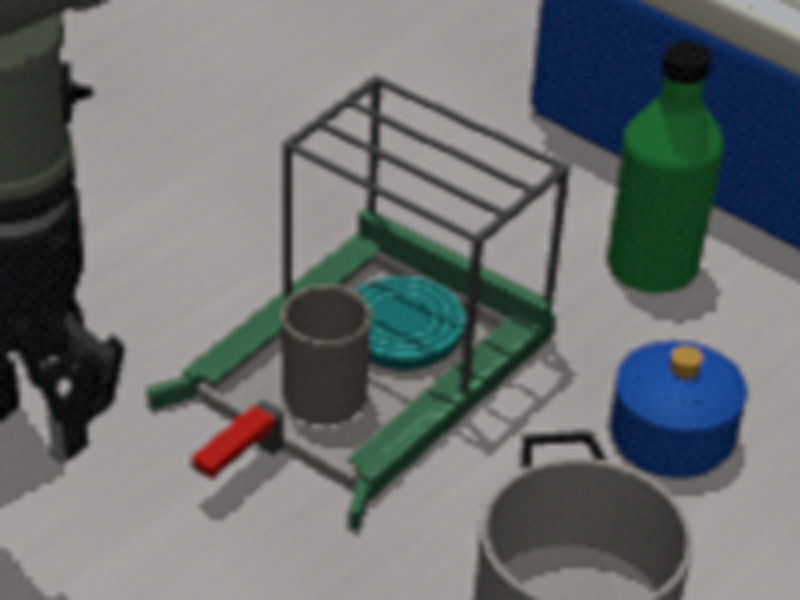

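View pics/t13.png

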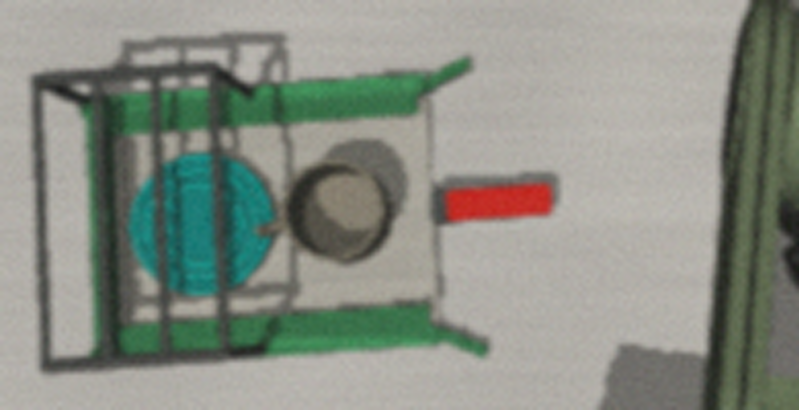

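View pics/w13.png

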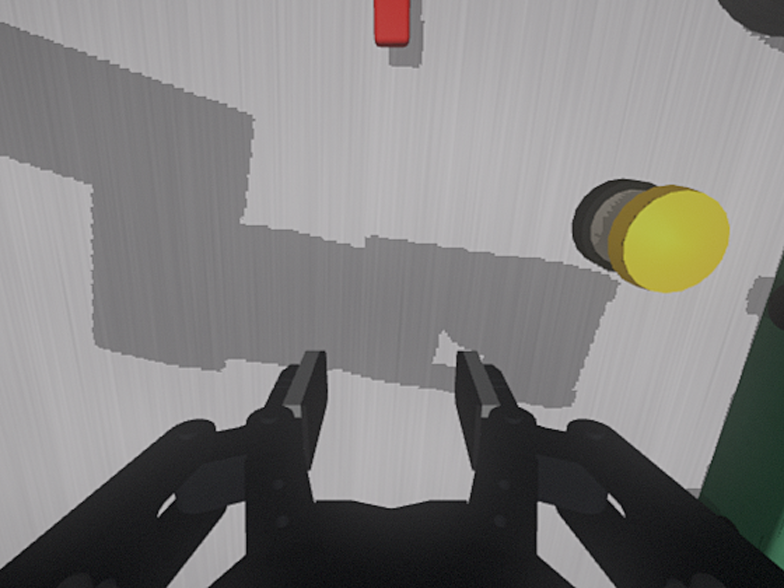

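Run:
```python
from m import *
r=imaging.read_camera('top')
f=lambda U,V:((U+.5)/4.1-.5+130,(V+.5)/4.1-.5+195)
print('handle end',at(r,*f(552,198),43),'red start',at(r,*f(445,204),43))
for p in [(431,95),(440,300)]: print('tray edge',at(r,*f(*p),14))
for p in [(420,113),(435,302),(418,76),(441,342)]: print('runner end',at(r,*f(*p),22))
T=[(506,248.5),3.6]
over(r,[(T[0],T[1],TR,(0,0,255)),((505.5,249),3.6,RK,(255,0,0))],'t14.png',(145,200,275,290),6)
w=imaging.read_camera('scene'); over(w,[(T[0],T[1],TR,(0,0,255)),((505.5,249),3.6,RK,(255,0,0))],'s14.png',(250,90,370,200),6)
over(w,[],'s14b.png',(250,90,370,200),6)
```

```text
handle end [516.2  70.6  43. ] red start [512.7 137.2  43. ]
tray edge [584.1 148.4  14. ]
tray edge [453.6 141.8  14. ]
runner end [571.7 154.7  22. ]
runner end [452.3 144.4  22. ]
runner end [595.4 156.2  22. ]
runner end [427.4 140.5  22. ]
```

View pics/t14.png

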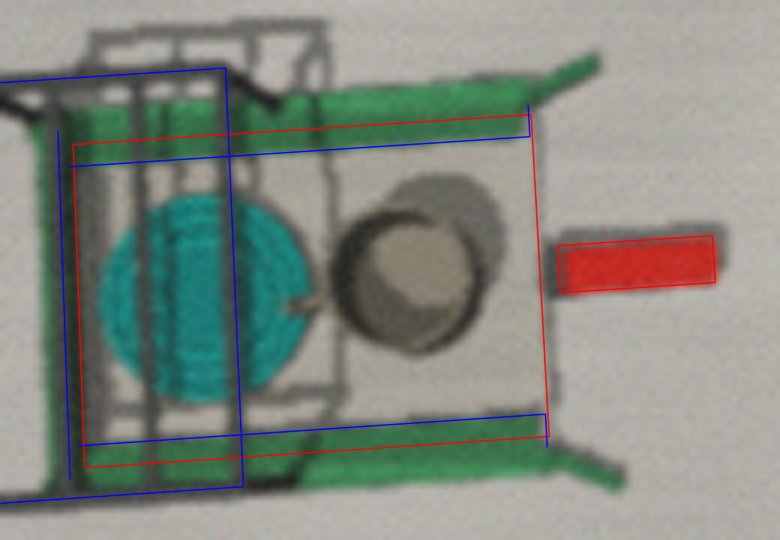

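View pics/s14.png

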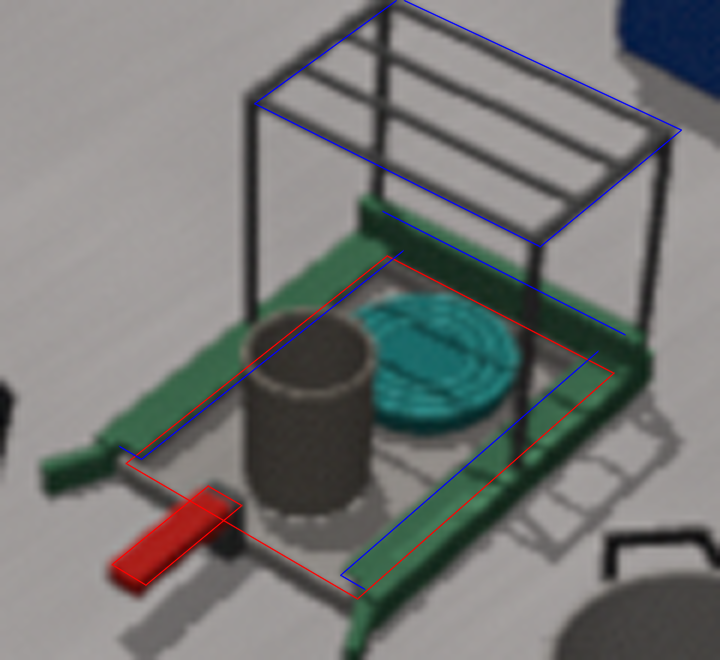

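View pics/s14b.png

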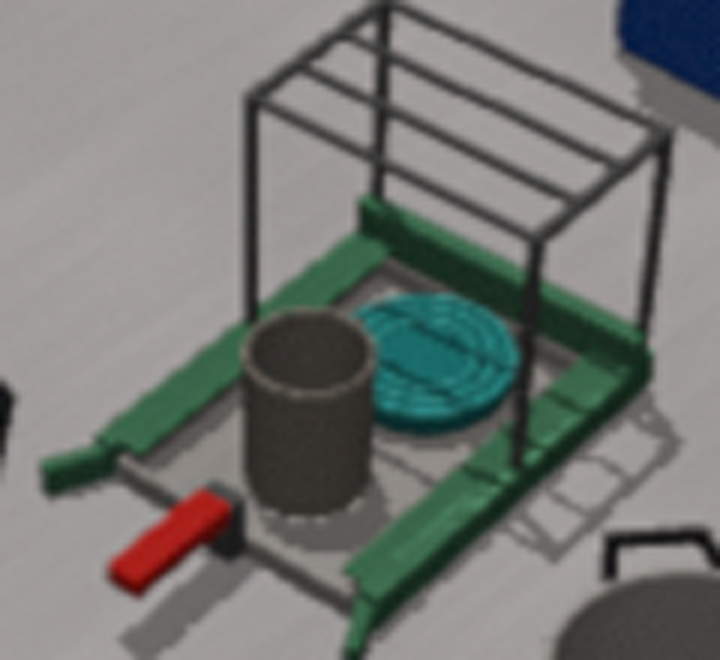

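Run:
```python
from m import *
plan((516,48,200),down(3.9),1)
```

```text
total twist [-0.24 -0.03 -0.  ] then slide in final tool axes cm [ 14.14   0.07 -11.01]  in now axes [ 141.4    0.2 -110. ]
```

Call:
carry_out(
  plan=[
    {"slide": [2,0,-2],"twist": [0,0,0],"fingers": -1},
    {"slide": [3,0,-2],"twist": [0,0,0],"fingers": -1},
    {"slide": [3,0,-2],"twist": [0,0,0],"fingers": -1},
    {"slide": [3,0,-2],"twist": [0,0,0],"fingers": -1},
    {"slide": [3.1,0,-1],"twist": [0,0,0],"fingers": -1},
    {"slide": [0,0,-1],"twist": [0,0,0],"fingers": -1},
    {"slide": [0,0,-1],"twist": [0,0,0],"fingers": -1},
    {"slide": [0,0,0],"twist": [0,0,0],"fingers": -1},
    {"slide": [0,0,0],"twist": [0,0,0],"fingers": -1},
  ],
)

```text
time_s: 21.65
position: [517.0, 47.5, 202.2]
orientation: [89.1, 89.8, 2.8]
ft_force: [-0.0, 0.2, 0.3]
width: -0.1
```

Run:
```python
from m import *
s=readout.state(); print(s['position'],s['ft_force'],s['width'])
r=imaging.read_camera('wrist'); over(r,[],'w15.png',(0,0,560,420),1.4)
```

```text
[516.95512872  47.50922576 202.21421404] [-0.00975188  0.20521236  0.33540414] -0.12509416144603622
```

View pics/w15.png

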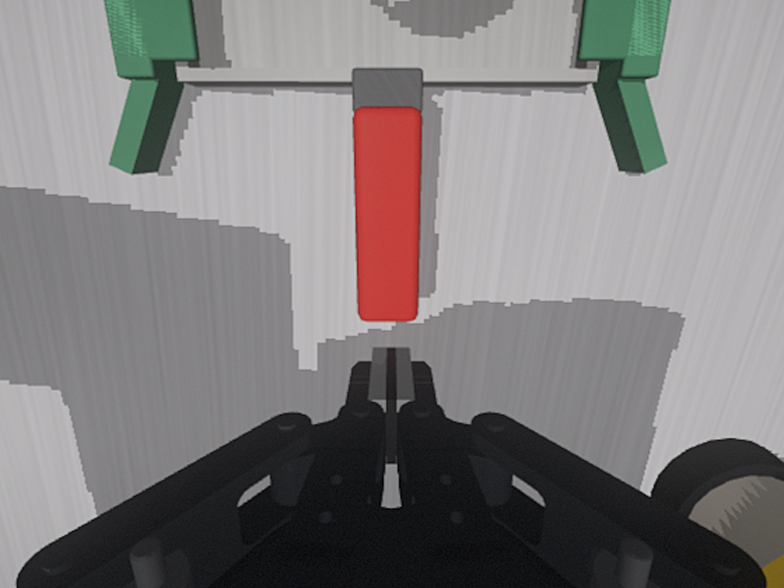

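Run:
```python
from m import *
r=imaging.read_camera('wrist')
g=lambda U,V,z:at(r,(U+.5)/1.4-.5,(V+.5)/1.4-.5,z)
print('tray rear outer edge',g(200,82,14),g(580,82,14))
print('lip end',g(196,66,22),g(582,63,22)); print('runner outer end / flare start',g(120,78,22),g(657,77,22)); print('flare tips',g(110,166,22),g(133,173,22),g(664,163,22),g(636,172,22))
print('handle end',g(388,320,43))
a=cv2.cvtColor(r['frame'],cv2.COLOR_RGB2BGR)[30:80,60:160]; cv2.imwrite('pics/z.png',cv2.resize(a,None,fx=7,fy=7,interpolation=cv2.INTER_NEAREST))
```

```text
tray rear outer edge [447.5 142.   14. ] [573.5 150.   14. ]
lip end [449.8 145.6  22. ] [569.9 154.1  22. ]
runner outer end / flare start [425.8 140.7  22. ] [594.3 151.7  22. ]
flare tips [419.1 113.6  22. ] [426.4 111.8  22. ] [603.2 126.2  22. ] [594.6 122.7  22. ]
handle end [514.3  72.8  43. ]
```

View pics/z.png

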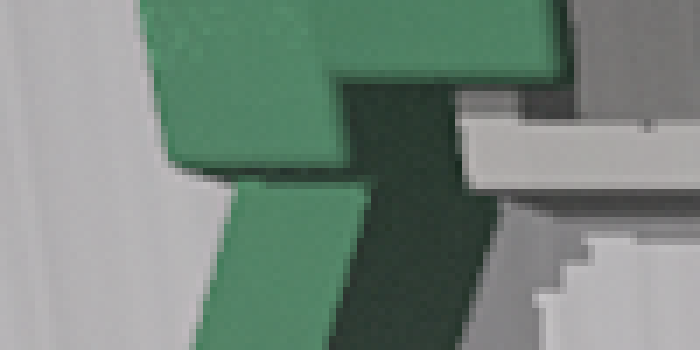

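Call:
carry_out(
  plan=[
    {"slide": [0,0,-0.4],"twist": [0,0,0],"fingers": -1},
    {"slide": [0,0,-0.3],"twist": [0,0,0],"fingers": -1},
    {"slide": [0,0,-0.2],"twist": [0,0,0],"fingers": -1},
    {"slide": [0,0,-0.2],"twist": [0,0,0],"fingers": -1},
    {"slide": [0,0,0],"twist": [0,0,0],"fingers": -1},
  ],
)

```text
time_s: 22.17
position: [515.3, 58.1, 200.3]
orientation: [137.2, 90.0, 50.8]
ft_force: [0.3, 0.4, -0.1]
width: 0.1
```

Call:
carry_out(
  plan=[
    {"slide": [0,0,-0.15],"twist": [0,0,0],"fingers": -1},
    {"slide": [0,0,-0.15],"twist": [0,0,0],"fingers": -1},
    {"slide": [0,0,-0.15],"twist": [0,0,0],"fingers": -1},
    {"slide": [0,0,0],"twist": [0,0,0],"fingers": -1},
  ],
)

```text
time_s: 22.5
position: [515.5, 61.1, 200.2]
orientation: [17.0, 89.8, -69.3]
ft_force: [2.0, -9.2, -0.6]
width: -0.3
```

Call:
carry_out(
  plan=[
    {"slide": [0,0,-0.1],"twist": [0,0,0],"fingers": -1},
    {"slide": [0,0,-0.1],"twist": [0,0,0],"fingers": -1},
    {"slide": [0,0,0],"twist": [0,0,0],"fingers": -1},
  ],
)

```text
time_s: 22.75
position: [515.6, 61.7, 200.2]
orientation: [8.4, 89.6, -77.8]
ft_force: [2.8, -18.3, 0.1]
width: -0.1
```

Call:
carry_out(
  plan=[
    {"slide": [0,0,0.5],"twist": [0,0,0],"fingers": -1},
    {"slide": [0,0,1.5],"twist": [0,0,0],"fingers": -1},
    {"slide": [0,0,3],"twist": [0,0,0],"fingers": -1},
    {"slide": [-2,0,3],"twist": [0,0,0],"fingers": 0},
    {"slide": [-3,0,3],"twist": [0,0,0],"fingers": 0},
    {"slide": [-3,0,2],"twist": [0,0,0],"fingers": 0},
    {"slide": [-3,0,0],"twist": [0,0,0],"fingers": 0},
    {"slide": [-2,0,0],"twist": [0,0,0],"fingers": 0},
    {"slide": [0,0,0],"twist": [0,0,0],"fingers": 0},
    {"slide": [0,0,0],"twist": [0,0,0],"fingers": 0},
  ],
)

```text
time_s: 23.58
position: [523.1, -64.9, 330.6]
orientation: [86.5, 89.9, 0.1]
ft_force: [-0.1, -0.2, -0.6]
width: 42.4
```

Run:
```python
from m import *
s=readout.state(); print(s['time_s'],s['position'],s['ft_force'],s['width'])
r=imaging.read_camera('scene'); over(r,[],'s16.png',(0,0,560,420),1.4)
r=imaging.read_camera('top'); over(r,[],'t16.png',(0,0,560,420),1.4)
```

```text
23.5833 [523.06659624 -64.94063402 330.55859492] [-0.11624788 -0.18898084 -0.57496034] 42.428673425687045
```

View pics/s16.png

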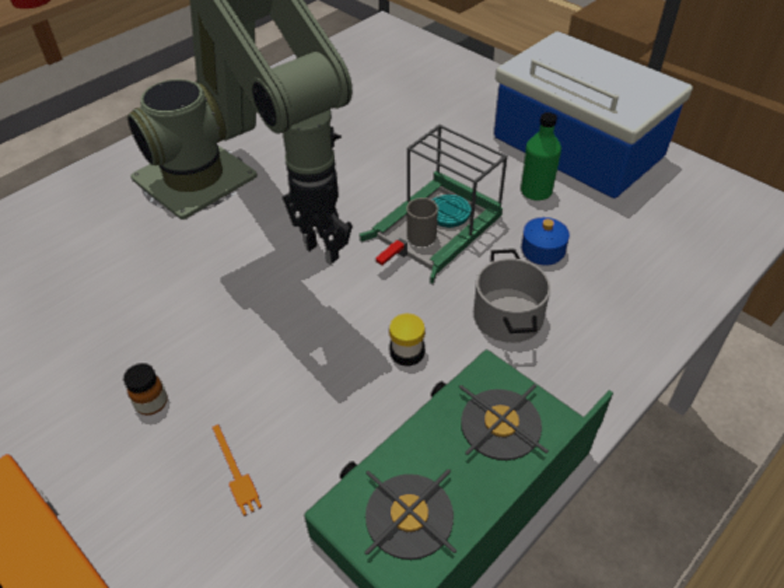

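View pics/t16.png

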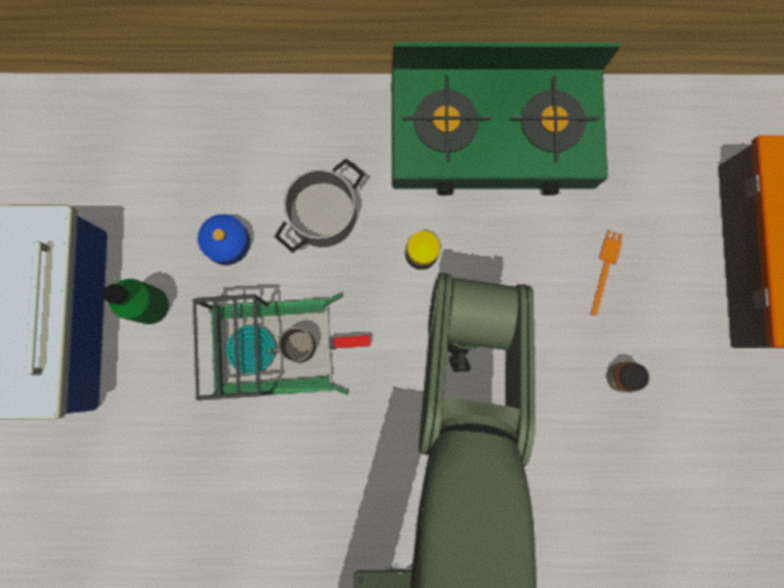

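The mug stands at about (422,222) in the scene view. The bowl lies flat in the tray, the tray is in the rack, the other things sit where they were, and the arm is clear.

```bash
python3 -c "
from plant import ticket
print(ticket.finish_job())"
```

```text
the job is handed in; nothing more can be done
None
```

The job is done and handed in at about 24 s of the 61 s allowed. I stood the mug in the tray's empty space while the tray was still outside the rack. Then I gripped the tray by its red handle and slid it flat along the table between the runners to the back stop, and let go.

**Tray home:** The pushing force rose to 22 N with almost no further movement. I then pushed gently on the end of the handle with closed fingers, and that also met a hard stop at 18 N. The wrist picture puts the tray's rear edge level with the runner ends, to within about 1 mm.

**One check disagreed:** The first top-camera overlay suggested the tray was 3–7 mm short. I had taken the shorter lip ends for the runner ends, and the wrist close-up showed the difference.

**Mug, bowl and bystanders:** In the last pictures the mug is standing, the bowl is flat in the tray, and the other things look unmoved. The arm was clear of everything, with near-zero force at the wrist. I took no picture after handing in.

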